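Weigh up a float bowl to the index on a spring scale

ROBOT

A 7-joint arm with a two-finger parallel gripper is mounted at the origin on the work surface. World frame = base frame: x ahead of the robot, y to its left, z up, the work surface at z = 0. Lengths are in mm, angles in rad, forces in N, time in s.
With the tool pointing down it reaches from about 400 to 875 mm from the base axis. Payload 4.4 kg.
Tool frame: the origin (TCP) lies at the very end of the fingers, on their centre line; the grasp point (between the pads) lies 19 mm behind it; z points along the fingers, y is the line along which they close (so a half turn about z gives the same grasp; the last joint's range is limited). The gripper opens to 85 mm and grips with 20 to 120 N. Pads are 22 mm wide; open, the fingers measure 114 mm over their backs; the gripper's body (76 mm by 85 mm) begins 54 mm behind the grasp point. The pads swing forward as they close: fully open they stand 13 mm farther back than shut.
Start: joints at [1.226, 0.628, 0.038, 1.517, -0.027, 0.996, -0.02], TCP at [178.91, -624.907, 204.813] pointing down, gripper open.
Joint ranges: [-3.06, 3.06], [-0.37, 2.12], [-1.25, 1.32], [0.18, 2.47], [-1.1, 4.24], [0.23, 1.98], [-2.94, 2.94]. Speed limits (rad/s): [2.57, 2.57, 3.14, 3.14, 3.14, 3.14, 3.14].

INTERFACE

Orientations are given as [roll, pitch, yaw] about the fixed x, y, z axes, in that order (R = Rz(yaw) Ry(pitch) Rx(roll)).
In Python, from cell import status, get_image, ctrl, models gives the robot as it stands.
- The arm moves only by the shell command python3 -m handwheel 'ROWS' [OPENING]. ROWS is JSON, a list of rows, each an object with "delta_pos": the shift along the world's x, y, z in cm, a list of three; "yaw": the turn about the world's z in rad. A call has 1 to 10 rows; each row shifts and turns the commanded pose from where the row before left it; what a row does not reach is not made up. A row lasts 1/12 s, in which the tool goes at most 41.7 mm and 7.16 degrees, less where a joint would pass 70% of its speed; a pose out of reach is approached as far as the arm can. A call is refused whole if a number of a shift passes 4.17 or a number of a turn 0.125, either way. A call with a gripper value outside its range is refused whole. OPENING is the opening, from -1 (shut) to 1 (fully open), set as the call begins (- or left out, the last holds). The fingers move at their own pace and stop on an object; the grip force is fixed at half the most. Time passes only in rows, so rows that do not move let the fingers close. It gives the time, the measured TCP pose, the force, the opening and the grip force at its end, in the units of the state.
- status.read_state(): the state, without advancing time (a new reading comes with each control period).
- get_image(name): name is "side" or "top" or "wrist"; returns a dict with "color" (384x512x3 uint8, red, green, blue), "z_map" (384x512 float32, mm along the optical axis (not along the pixel's ray), 0 where there is no reading), "fx", "fy", "cx", "cy" (pixels), "position" and "rotation" of the camera in the world; the wrist camera has in their place "hand_eye" (4x4, takes a point from camera to tool coordinates, whose origin is the TCP and whose axes are the flange's). Camera axes: x right, y up, looking along -z (the intrinsics and any distortion apply to the point x, -y, -z); pixel columns grow to the right and rows downward; lengths in mm; the calibration is good to about 2 mm. A picture is of the moment at which its call begins: read the wrist's pose just before it.
- ctrl.finish_job(): hands the job in; it is judged then, once.
Trained networks look in a picture, given as the dict that the camera call returned (one of the last four; its "shot" number tells which), for a name from the list of things; names that differ only in an ending like _2 or _b are one class to them, and where a whole thing is asked for, a point or a joint stands for the part that bears it (a point fixed in the world has none). Each returns a list of dicts, best first, with "score" (0 to 1); they miss things now and then, are a little off and sometimes report something else, mostly with a low value. They report only what shows in the picture. A call takes as long as a camera call. They do not tell look-alikes from the thing itself.
- models.boxes_of(picture, name): "rect" ([left, top, right, bottom] in pixels, round what is visible of it).
The state is a dict: "clock": time; "qpos": joint angles; "qd": joint speeds; "tau": joint torques, N m; "eef_pos": TCP position; "tool_rot": TCP orientation; "force": force on the tool from outside, world axes, zero at the start; "torque": the same for the moment, N m; "width": finger opening in mm; "gripper_force": force on a finger pad.
Only numpy, scipy, OpenCV 4.12 (cv2) and the standard library are available. Lean on these libraries where they do the work, as an engineer would, in place of code of your own. Each camera call takes 0.05 s, during which the arm holds its last target. There are 200 camera calls.

TASK

Set the blue float bowl in the middle of the spring scale's pan and, still holding it, press the pan down to its bottom stop once to bed the spring, then let go of the bowl so the pan rises and settles. Then stand in the bowl the one steel test weight that brings the pan's pointer into the gap of the index fork, leave the other two weights standing on the bench, and do not disturb the other things lying about.

Things in the scene. Friction and masses are not known exactly. Their poses are not given: they have to be found in the camera images.
- pan_top (a point): Centre of the upper face of the spring scale's pan: a flat round steel plate 100 mm across and 6 mm thick, no rim, with a thin engraved ring of 60 mm in its middle. Unloaded its face is 120 mm above the bench; it moves straight down with load.
- lamp_edge (a point): Middle, over the pan, of the lower front edge of the reading-lamp bar (10 mm in front of the pan centre, 273 mm up). The bar runs along the scale's y from 60 to -115 mm, is 45 mm deep along its x, 22 mm thick. It blocks a gripper pointing straight down: lean it back 35 to 45 degrees, fingers pointing down and to the scale's +x, and come in under the bar from the open front (-x).
- pan (a joint): How far the pan has sunk, in m: 0 unloaded, 0.070 at its bottom stop. It sinks 16.35 mm per 100 g resting on it (60 N/m, it settles in about 1 s). The pointer is in the middle of the index fork at 0.0474, and clear of both prongs within 0.005 of that.
- pointer_tip (a point): Tip of the pan's pointer, a dark steel finger 3 mm thick beside the column, level with the pan's upper face and moving with it.
- index_gap (a point): Middle of the fixed index fork: two black prongs, one above the other, with a clear gap of 13 mm between them, on a thin post at the scale's column side (its -y), away from the robot. On the target load the pointer tip stands in this gap.
- scale: Frame of the spring scale, fixed to the bench; origin on the bench below the pan centre, x from the scale's open front to its back, its column on the -y side, z up. Base plate x -70 to 80 mm, y -170 to 55 mm, 12 mm high; steel column 26 x 30 mm, 295 mm high, at x 45, y -100 mm, holding the lamp bar; the pan's 42 x 44 mm carriage slides on it.
- bowl: Carburetor float bowl, a blue aluminium round cup, open at the top: 58 mm outside diameter, 26 mm high, wall 4 mm, floor 4 mm thick (inside 50 mm across, 22 mm deep). Origin at the centre of its underside, z up. Its mass differs each time, from about 84 to 196 g; it is loose on the bench.
- weight_short: The shortest of three plain dark steel cylinder test weights: 18 mm diameter, 50 mm high, 100 g. Stands upright on the bench; origin at the centre of its underside, z along its axis.
- weight_middle: The middle-sized of three plain dark steel cylinder test weights: 20 mm diameter, 60 mm high, 150 g. Stands upright on the bench; origin at the centre of its underside, z along its axis.
- weight_tall: The tallest of three plain dark steel cylinder test weights: 22 mm diameter, 68 mm high, 200 g. Stands upright on the bench; origin at the centre of its underside, z along its axis.
- ignition_module: Bystander: black plastic ignition module 86 x 50 x 28 mm with two ribs and a grey plug; origin under its centre.
- key_gauge: Bystander: bright steel crankshaft key gauge, a stepped bar 75 x 18 mm, up to 16 mm high, lying flat; origin under its centre, x along it.
- torque_adapter: Bystander: chrome torque adapter, a 32 mm round body with a square drive on top, 48 mm high in all; origin under its centre.
- lamp_socket: Bystander: twist-lock bayonet lamp socket, brass sleeve 32 mm wide on a 48 mm black foot, 46 mm high; origin under its centre.
- wrench: Bystander: steel wrench 160 mm long lying flat.
- screwdriver: Bystander: screwdriver 180 mm long lying flat.
Not all that is in view belongs to the job. What is shaped like the weight_middle but pink or red is not meant.

How it is judged (in metres and radians):
On the way, in this order (a step that is already met when the one before it is completed fails the run):
1. the bowl, held by the fingers and standing on the pan, has pressed the pan down to its bottom stop (value of joint pan above 0.066 m and contact force between the fingers and bowl above 0.5 N and horizontal distance between bowl and pan_top below 0.02 m and z of bowl in the frame of pan_top between -0.004 and 0.005 m and angle between bowl's own z axis and vertical below 0.12 rad), for 0.1 s.
2. the bowl is let go and the pan has risen and settled with the bowl alone on it (value of joint pan between 0.008 and 0.04 m and velocity of joint pan between -0.02 and 0.02 m/s and contact force between the fingers and bowl below 0.1 N and horizontal distance between bowl and pan_top below 0.02 m and z of bowl in the frame of pan_top between -0.004 and 0.005 m and angle between bowl's own z axis and vertical below 0.12 rad), for 0.2 s.
At the end, for the whole second after the job is handed in: The pointer stands in the index fork's gap (pan sunk 0.0422 to 0.0526 m); the bowl stands upright on the pan within 20 mm of its centre; each weight stands upright either in the bowl (within 20 mm of its centre) or on the bench; all at rest (value of joint pan between 0.0422 and 0.0526 m and horizontal distance between bowl and pan_top below 0.02 m and z of bowl in the frame of pan_top between -0.004 and 0.005 m and angle between bowl's own z axis and vertical below 0.12 rad and ((horizontal distance between weight_short and bowl below 0.02 m and z of weight_short in the frame of bowl between 0 and 0.01 m and angle between weight_short's own z axis and vertical below 0.15 rad) or (height (world z) of weight_short between -0.004 and 0.006 m and angle between weight_short's own z axis and vertical below 0.1 rad)) and ((horizontal distance between weight_middle and bowl below 0.02 m and z of weight_middle in the frame of bowl between 0 and 0.01 m and angle between weight_middle's own z axis and vertical below 0.15 rad) or (height (world z) of weight_middle between -0.004 and 0.006 m and angle between weight_middle's own z axis and vertical below 0.1 rad)) and ((horizontal distance between weight_tall and bowl below 0.02 m and z of weight_tall in the frame of bowl between 0 and 0.01 m and angle between weight_tall's own z axis and vertical below 0.15 rad) or (height (world z) of weight_tall between -0.004 and 0.006 m and angle between weight_tall's own z axis and vertical below 0.1 rad)) and linear speed of each of bowl, weight_short, weight_middle, weight_tall below 0.02 m/s and velocity of joint pan between -0.01 and 0.01 m/s); the robot touches nothing.
It fails at once if one of the bystanders (ignition module, key gauge, torque adapter, lamp socket, wrench, screwdriver) is shoved more than 40 mm (distance of any of ignition_module, key_gauge, torque_adapter, lamp_socket, wrench, screwdriver from where it was at the start of the episode above 0.04 m).
It also fails if it takes over 69 s, if anything falls off the work surface, if the arm or the gripper's body presses on something with over 40 N, if the wrist force passes 120 N, or if a joint passes its speed limit or range.

## Working session

There is one attempt and no reset: what is moved stays moved. The work goes in short steps, Python scripts to look and compute and a shell command to move; the robot and the scene stay as the last step left them, time stands still between calls to the robot, and variables do not carry over. Pictures are saved under pics/ and viewed, at most 10 in all, crops included, and the job is handed in when it is done.

```bash
ls; mkdir -p pics; cat > h.py <<'E'
import numpy as np, cv2
from cell import status, get_image, ctrl, models
def world(im,u,v,z=None):
    d=z if z is not None else im["z_map"][int(round(v)),int(round(u))]
    p=np.array([(u-im["cx"])/im["fx"]*d,-(v-im["cy"])/im["fy"]*d,-d])
    return np.array(im["rotation"])@p+np.array(im["position"])
def cloud(im):
    d=im["z_map"];v,u=np.mgrid[:d.shape[0],:d.shape[1]]
    p=np.stack([(u-im["cx"])/im["fx"]*d,-(v-im["cy"])/im["fy"]*d,-d],-1)
    P=p@np.array(im["rotation"]).T+np.array(im["position"]); P[d==0]=np.nan
    return P
def save(im,n): cv2.imwrite(f"pics/{n}.png",im["color"][...,::-1])
E
python3 - <<'E'
from h import *
print(status.read_state())
names="pan_top lamp_edge pointer_tip scale bowl weight_short weight_middle weight_tall ignition_module key_gauge torque_adapter lamp_socket wrench screwdriver".split()
for c in ("top","side"):
    im=get_image(c); save(im,c+"0"); P=cloud(im)
    print(c,{k:im[k] for k in im if k not in("color","z_map")})
    for n in names:
        for b in models.boxes_of(im,n)[:3]:
            r=b["rect"];u,v=(r[0]+r[2])/2,(r[1]+r[3])/2
            print(n,round(b["score"],2),np.round(r),np.round(P[int(v),int(u)]))
E
python3 -m handwheel --help 2>&1 | head -30
```

```text
pics
{'clock': 0.0, 'qpos': array([ 1.22617284,  0.6293601 ,  0.03845903,  1.51836407, -0.02699292,
        0.99628188, -0.02003129]), 'qd': array([-0.00142136, -0.00011826,  0.00133333, -0.00094694,  0.0012718 ,
       -0.00036412, -0.000594  ]), 'tau': array([-6.80946632e-04, -5.63404155e+01,  1.22657865e+00, -1.93446207e+01,
        1.11044492e-02,  1.04972773e-02,  9.91620482e-06]), 'eef_pos': array([ 178.72724433, -624.24957266,  203.88164805]), 'tool_rot': array([-3.13969823e+00,  4.16297418e-05,  2.78782370e-01]), 'force': array([0.03873677, 0.5822296 , 0.07109216]), 'torque': array([0.00695874, 0.00828291, 0.07320253]), 'gripper_force': 0.0, 'width': 85.25870474684068}
invalid input: not JSON, or not a numberTraceback (most recent call last):
  File "<stdin>", line 5, in <module>
  File "h.py", line 10, in cloud
    P=p@np.array(im["rotation"]).T+np.array(im["position"]); P[d==0]=np.nan
      ~~~~~~~~~~~~~~~~~~~~~~~~~~~~^~~~~~~~~~~~~~~~~~~~~~~~~
ValueError: operands could not be broadcast together with shapes (384,512) (3,)
```

```bash
python3 - <<'E'
import re
s=open('h.py').read()
s=s.replace('np.array(im["rotation"])','RM(im)')
s+='''
from scipy.spatial.transform import Rotation as Rn
def RM(im):
    r=np.array(im["rotation"],float)
    return r if r.shape==(3,3) else (Rn.from_euler("xyz",r) if r.size==3 else Rn.from_quat(r)).as_matrix()
'''
open('h.py','w').write(s)
E
python3 - <<'E'
from h import *
names="pan_top lamp_edge pointer_tip scale bowl weight_short weight_middle weight_tall ignition_module key_gauge torque_adapter lamp_socket wrench screwdriver".split()
for c in ("top","side"):
    im=get_image(c); save(im,c+"0")
    print(c,{k:im[k] for k in im if k not in("color","z_map")})
    P=cloud(im); np.save(c+"P.npy",P)
    for n in names:
        for b in models.boxes_of(im,n)[:3]:
            r=b["rect"];u,v=(r[0]+r[2])/2,(r[1]+r[3])/2
            print(n,round(b["score"],2),np.round(r),np.round(P[int(v),int(u)]))
E
```

```text
top {'fx': 414.3041314524449, 'fy': 414.3041314524449, 'cx': 254.12285130191506, 'cy': 185.72679371294757, 'position': array([ 446.96996612,    5.79431288, 1408.92861164]), 'rotation': array([ 1.05483595e-01,  1.57927401e-04, -1.59627318e+00]), 'shot': 2}
pan_top 0.6 [152. 179. 205. 225.] [529. 209. 297.]
lamp_edge 0.66 [138. 174. 212. 232.] [527. 220. 292.]
pointer_tip 0.8 [151. 180. 203. 225.] [526. 212. 291.]
scale 0.91 [132. 173. 214. 230.] [529. 222. 297.]
bowl 0.67 [271. 207. 287. 225.] [490. -79.   6.]
weight_short 0.19 [290. 162. 297. 183.] [ 639. -132.    5.]
weight_middle 0.56 [357. 229. 365. 232.] [ 437. -336.   61.]
weight_middle 0.53 [339. 220. 344. 225.] [ 464. -279.   49.]
weight_middle 0.45 [323. 226. 328. 233.] [ 443. -224.   56.]
weight_tall 0.74 [153. 178. 201. 227.] [526. 212. 291.]
weight_tall 0.59 [327. 198. 329. 206.] [ 533. -235.   70.]
ignition_module 0.65 [304. 130. 317. 154.] [ 742. -192.   22.]
torque_adapter 0.52 [263. 157. 269. 169.] [671. -36.  36.]
lamp_socket 0.61 [338. 138. 349. 151.] [ 730. -305.   17.]
lamp_socket 0.4 [302. 129. 319. 153.] [ 742. -
[... 834 characters left out ...]
9.  11.]
bowl 0.96 [244. 252. 262. 274.] [499. -80.   3.]
weight_short 0.39 [324. 280. 332. 294.] [ 620. -246.   42.]
weight_middle 0.58 [282. 353. 292. 368.] [ 434. -341.   61.]
weight_middle 0.44 [256. 311. 264. 329.] [ 431. -232.   46.]
weight_middle 0.41 [242. 252. 260. 275.] [494. -78.   3.]
weight_tall 0.61 [288. 290. 300. 306.] [ 523. -234.   67.]
ignition_module 0.72 [334. 242. 367. 271.] [ 729. -202.   21.]
key_gauge 0.62 [292. 246. 320. 261.] [ 638. -127.    3.]
torque_adapter 0.5 [292. 213. 303. 229.] [665. -45.  33.]
lamp_socket 0.83 [365. 279. 382. 298.] [ 725. -300.   15.]
wrench 0.62 [127. 199. 180. 216.] [334. 223.  10.]
screwdriver 0.72 [298. 177. 344. 204.] [799.  22.  14.]
```

View pics/top0.png

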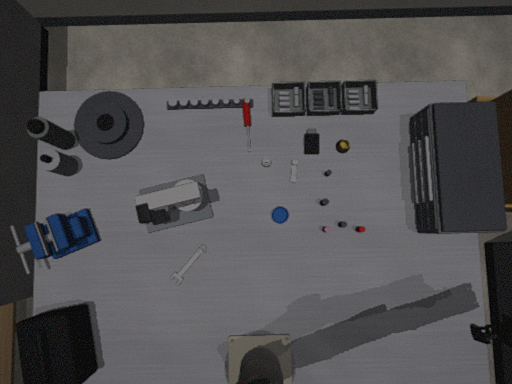

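View pics/side0.png

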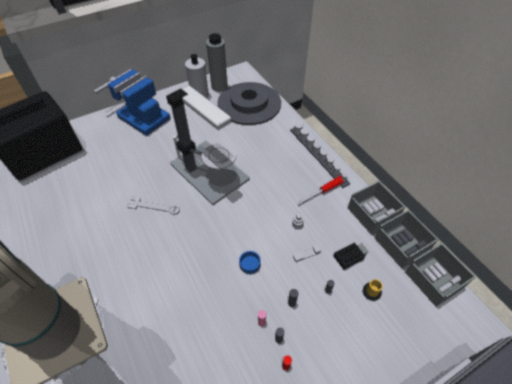

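```bash
python3 - <<'E'
from h import *
A=np.load('topP.npy').reshape(-1,3);B=np.load('sideP.npy').reshape(-1,3)
for nm,C in(("top",A),("side",B)):
    C=C[~np.isnan(C[:,0])]
    m=(C[:,0]>400)&(C[:,0]<680)&(C[:,1]>60)&(C[:,1]<400);C=C[m]
    for lo,hi in((7,17),(112,128),(262,282),(284,305)):
        Q=C[(C[:,2]>lo)&(C[:,2]<hi)]
        if len(Q)<6: print(nm,lo,len(Q));continue
        r=cv2.minAreaRect(Q[:,:2].astype(np.float32));print(nm,lo,len(Q),np.round(cv2.boxPoints(r)).tolist(),'c',np.round(r[0]),np.round(r[1]),round(r[2],1), 'zmed',np.median(Q[:,2]).round(1))
a=cv2.imread('pics/top0.png')[160:245,120:230];b=cv2.imread('pics/side0.png')[75:215,150:265]
a=cv2.resize(a,None,fx=4,fy=4,interpolation=2);b=cv2.resize(b,None,fx=3,fy=3,interpolation=2)
h=max(a.shape[0],b.shape[0]);o=np.zeros((h,a.shape[1]+b.shape[1],3),np.uint8);o[:a.shape[0],:a.shape[1]]=a;o[:b.shape[0],a.shape[1]:]=b
cv2.imwrite('pics/crop1.png',o);print(o.shape)
E
```

```text
top 7 1212 [[399.0, 64.0], [677.0, 61.0], [680.0, 397.0], [402.0, 400.0]] c [540. 231.] [336. 278.] 89.4 zmed 11.9
top 112 382 [[424.0, 243.0], [575.0, 145.0], [628.0, 228.0], [477.0, 326.0]] c [526. 235.] [ 99. 180.] 57.0 zmed 120.0
top 262 15 [[483.0, 281.0], [549.0, 144.0], [572.0, 155.0], [505.0, 292.0]] c [527. 218.] [ 25. 152.] 25.8 zmed 280.0
top 284 1240 [[472.0, 314.0], [512.0, 140.0], [585.0, 157.0], [544.0, 331.0]] c [528. 236.] [ 74. 178.] 13.2 zmed 295.0
side 7 1809 [[442.0, 364.0], [491.0, 142.0], [638.0, 175.0], [590.0, 396.0]] c [540. 269.] [151. 227.] 12.4 zmed 11.9
side 112 834 [[416.0, 276.0], [560.0, 145.0], [627.0, 219.0], [483.0, 350.0]] c [522. 248.] [100. 195.] 47.8 zmed 120.0
side 262 125 [[458.0, 303.0], [543.0, 141.0], [577.0, 159.0], [492.0, 321.0]] c [518. 231.] [ 39. 182.] 27.8 zmed 278.5
side 284 1062 [[469.0, 314.0], [506.0, 141.0], [580.0, 157.0], [543.0, 330.0]] c [525. 235.] [ 76. 177.] 12.2 zmed 295.0
(420, 785, 3)
```

View pics/crop1.png

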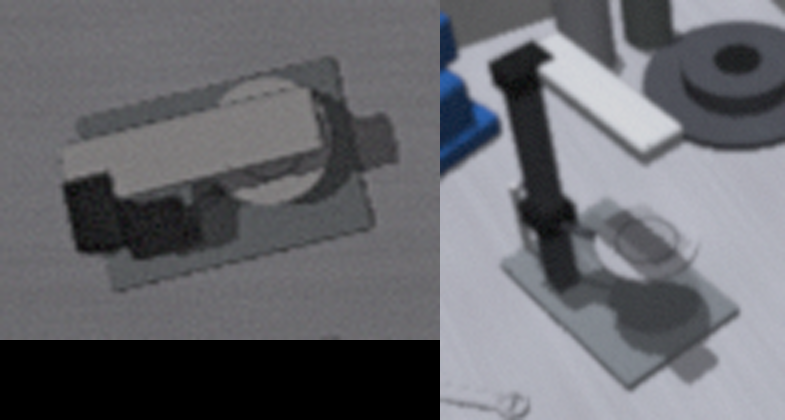

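```bash
R='{"delta_pos":[0,0,4.1]}'
python3 -m handwheel '[{"delta_pos":[0,0,4.1]},{"delta_pos":[0,0,4.1]},{"delta_pos":[0,0,4.1]},{"delta_pos":[0,0,4.1]},{"delta_pos":[0,0,4.1]},{"delta_pos":[0,0,4.1]},{"delta_pos":[0,0,4.1]},{"delta_pos":[0,0,4.1]},{"delta_pos":[0,0,4.1]},{"delta_pos":[0,0,4.1]}]'
python3 -m handwheel '[{"delta_pos":[0,0,4.1]},{"delta_pos":[0,0,4.1]},{"delta_pos":[0,0,4.1]},{"delta_pos":[0,0,4.1]}]'
```

```text
schema error: expected keys delta_pos, yaw
schema error: expected keys delta_pos, yaw
```

```bash

python3 -m handwheel '[{"delta_pos":[0,0,4.1],"yaw":0},{"delta_pos":[0,0,4.1],"yaw":0},{"delta_pos":[0,0,4.1],"yaw":0},{"delta_pos":[0,0,4.1],"yaw":0},{"delta_pos":[0,0,4.1],"yaw":0},{"delta_pos":[0,0,4.1],"yaw":0},{"delta_pos":[0,0,4.1],"yaw":0},{"delta_pos":[0,0,4.1],"yaw":0}]'
python3 -m handwheel '[{"delta_pos":[0,0,4.1],"yaw":0},{"delta_pos":[0,0,4.1],"yaw":0},{"delta_pos":[0,0,4.1],"yaw":0},{"delta_pos":[0,0,4.1],"yaw":0},{"delta_pos":[0,0,4.1],"yaw":0}]'
python3 -c "
from h import *
print(status.read_state()['qpos'])"
```

```text
clock: 2.22
eef_pos: [178.7, -624.2, 535.5]
tool_rot: [3.141, -0.0, 0.279]
force: [0.9, -1.1, 0.4]
width: 85.1
gripper_force: 0.0
clock: 2.63
eef_pos: [168.0, -587.0, 656.1]
tool_rot: [3.037, 0.0, 0.279]
force: [0.2, 0.6, -0.2]
width: 85.3
gripper_force: 0.0
[ 1.17733489e+00  4.42899380e-01  1.70358564e-01  6.17842316e-01
 -8.32464274e-02  1.98074241e+00 -1.59395892e-03]
```

```bash

python3 -m handwheel '[{"delta_pos":[0,0,-4.1],"yaw":0},{"delta_pos":[0,0,-4.1],"yaw":0},{"delta_pos":[0,0,-4.1],"yaw":0}]'
python3 -c "
from h import *
print(status.read_state()['qpos'])"
```

```text
clock: 2.88
eef_pos: [168.1, -587.3, 535.4]
tool_rot: [3.035, -0.0, 0.279]
force: [1.0, -2.5, 0.4]
width: 85.2
gripper_force: 0.0
[ 1.14620897e+00  3.50582975e-01  1.62912012e-01  1.09977071e+00
 -5.65541899e-02  1.58831375e+00  3.80282436e-04]
```

```bash
python3 - <<'E'
import numpy as np
from scipy.optimize import least_squares
D=[((.628,1.517,.996),650.0,204.8),((.4429,.6178,1.9807),610.6,656.1),((.3506,1.0998,1.5883),610.9,535.4)]
def fk(p,q):
    L1,L2,L3,d,a6=p;a,b,c=q[0],q[0]+q[1],sum(q)
    return np.array([L1*np.sin(a)+L2*np.sin(b)+L3*np.sin(c)+a6*np.cos(c), d+L1*np.cos(a)+L2*np.cos(b)+L3*np.cos(c)-a6*np.sin(c)])
s=least_squares(lambda p:np.concatenate([fk(p,q)-[r,z] for q,r,z in D]),[420,400,250,350,0]);p=s.x
print(p.round(1),s.fun.round(1))
# inner limit: j4=2.47, at which tilt/pos
for q in [(-.37,2.47,1.04),(0,2.47,.67),(.3,2.47,.37),(0,2.47,1.37),(.3,2.47,1.07),(.5,2.47,.87)]:
    print(q,round(sum(q)-np.pi,2),fk(p,q).round())
# upper: outward tilt with j6=1.98
for q in [(.3,.48,1.96),(.3,.2,1.96),(.6,.2,1.96),(.4,.35,1.96),(0.45,.18,1.96),(0,.48,1.96),(0,.9,1.96)]:
    print(q,round(sum(q)-np.pi,2),fk(p,q).round())
E
```

```text
[559.8 385.  374.3 335.4   2.4] [-0.   0.2  0.4  0.4 -0.3 -0.6]
(-0.37, 2.47, 1.04) -0.0 [128. 289.]
(0, 2.47, 0.67) -0.0 [238. 220.]
(0.3, 2.47, 0.37) -0.0 [303. 137.]
(0, 2.47, 1.37) 0.7 [ -3. 309.]
(0.3, 2.47, 1.07) 0.7 [ 63. 226.]
(0.5, 2.47, 0.87) 0.7 [ 92. 162.]
(0.3, 0.48, 1.96) -0.4 [580. 798.]
(0.3, 0.2, 1.96) -0.68 [584. 916.]
(0.6, 0.2, 1.96) -0.38 [729. 717.]
(0.4, 0.35, 1.96) -0.43 [635. 792.]
(0.45, 0.18, 1.96) -0.55 [664. 831.]
(0, 0.48, 1.96) -0.7 [418. 949.]
(0, 0.9, 1.96) -0.28 [403. 774.]
```

```bash

python3 -m handwheel '[{"delta_pos":[-0.2,0.7,0.4],"yaw":0.121},{"delta_pos":[-0.2,0.7,0.4],"yaw":0.121},{"delta_pos":[-0.2,0.7,0.4],"yaw":0.121},{"delta_pos":[-0.2,0.7,0.4],"yaw":0.121},{"delta_pos":[-0.2,0.7,0.4],"yaw":0.121},{"delta_pos":[-0.2,0.7,0.4],"yaw":0.121},{"delta_pos":[-0.2,0.7,0.4],"yaw":0.121}]'
python3 -m handwheel '[{"delta_pos":[-0.2,0.7,0.4],"yaw":0.121},{"delta_pos":[-0.2,0.7,0.4],"yaw":0.121},{"delta_pos":[-0.2,0.7,0.4],"yaw":0.121},{"delta_pos":[-0.2,0.7,0.4],"yaw":0.121},{"delta_pos":[-0.2,0.7,0.4],"yaw":0.121},{"delta_pos":[-0.2,0.7,0.4],"yaw":0.121},{"delta_pos":[-0.2,0.7,0.4],"yaw":0.121}]'
python3 -m handwheel '[{"delta_pos":[0,0,4.1],"yaw":0},{"delta_pos":[0,0,4.1],"yaw":0},{"delta_pos":[0,0,4.1],"yaw":0},{"delta_pos":[0,0,4.1],"yaw":0}]'
cat >> h.py <<'E'
def tool():
    s=status.read_state();R=Rn.from_euler("xyz",s["tool_rot"]).as_matrix();z=R[:,2]
    print("t",round(s["clock"],2),"tcp",s["eef_pos"].round(1),"tilt",round(np.arccos(-z[2]),3),"head",round(np.degrees(np.arctan2(z[1],z[0])),1),"ytool",R[:,1].round(3),"q",s["qpos"].round(2),"F",s["force"].round(1),"w",round(s["width"],1),round(s["gripper_force"],1))
    return s,R
E
python3 -c "
from h import *
tool()"
```

```text
clock: 3.47
eef_pos: [154.0, -538.1, 563.5]
tool_rot: [3.039, 0.0, 1.131]
force: [0.5, -0.2, 0.1]
width: 85.7
gripper_force: 0.0
clock: 4.05
eef_pos: [139.9, -489.2, 591.5]
tool_rot: [3.039, -0.0, 1.978]
force: [-0.6, -0.2, -0.3]
width: 85.5
gripper_force: 0.0
clock: 4.38
eef_pos: [142.1, -472.7, 684.1]
tool_rot: [3.043, 0.082, 1.965]
force: [-0.1, 0.4, 0.2]
width: 85.2
gripper_force: 0.0
t 4.38 tcp [ 142.1 -472.7  684.1] tilt 0.128 head -16.9 ytool [0.916 0.389 0.098] q [ 1.42  0.24 -0.19  0.85 -0.07  1.98  1.61] F [-0.1  0.4  0.2] w 85.2 0.0
```

```bash

python3 -m handwheel '[{"delta_pos":[0,0,4.1],"yaw":0},{"delta_pos":[0,0,4.1],"yaw":0},{"delta_pos":[0,0,4.1],"yaw":0},{"delta_pos":[0,0,4.1],"yaw":0},{"delta_pos":[0,0,4.1],"yaw":0}]'
python3 -c "
from h import *
tool()"
```

```text
clock: 4.8
eef_pos: [148.0, -450.9, 752.5]
tool_rot: [3.043, 0.235, 1.949]
force: [-0.7, 0.2, -0.2]
width: 85.2
gripper_force: 0.0
t 4.8 tcp [ 148.  -450.9  752.5] tilt 0.255 head -45.3 ytool [0.916 0.389 0.096] q [ 1.46  0.16 -0.25  0.78 -0.07  1.98  1.57] F [-0.7  0.2 -0.2] w 85.2 0.0
```

```bash

python3 -m handwheel '[{"delta_pos":[0,0,0],"yaw":0.1},{"delta_pos":[0,0,0],"yaw":0.1},{"delta_pos":[0,0,4.1],"yaw":0},{"delta_pos":[0,0,4.1],"yaw":0},{"delta_pos":[0,0,4.1],"yaw":0},{"delta_pos":[0,0,4.1],"yaw":0},{"delta_pos":[0,0,4.1],"yaw":0},{"delta_pos":[0,0,4.1],"yaw":0}]'
python3 -c "
from h import *
tool()"
```

```text
clock: 5.47
eef_pos: [163.2, -431.8, 827.9]
tool_rot: [3.065, 0.426, 2.132]
force: [-0.2, 0.3, 0.8]
width: 85.5
gripper_force: 0.0
t 5.47 tcp [ 163.2 -431.8  827.9] tilt 0.433 head -47.4 ytool [0.827 0.557 0.069] q [ 1.7   0.12 -0.56  0.65 -0.08  1.98  1.69] F [-0.2  0.3  0.8] w 85.5 0.0
```

```bash

python3 -m handwheel '[{"delta_pos":[0,0,4.1],"yaw":0.1},{"delta_pos":[0,0,4.1],"yaw":0.1},{"delta_pos":[0,0,4.1],"yaw":0},{"delta_pos":[0,0,4.1],"yaw":0},{"delta_pos":[0,0,4.1],"yaw":0},{"delta_pos":[0,0,4.1],"yaw":0},{"delta_pos":[0,0,4.1],"yaw":0},{"delta_pos":[0,0,4.1],"yaw":0}]'
python3 -c "
from h import *
tool()"
```

```text
clock: 6.13
eef_pos: [190.0, -409.6, 927.8]
tool_rot: [3.11, 0.673, 2.31]
force: [0.7, 0.3, -0.6]
width: 85.4
gripper_force: 0.0
t 6.13 tcp [ 190.  -409.6  927.8] tilt 0.673 head -44.7 ytool [0.725 0.688 0.025] q [ 1.86  0.12 -0.81  0.43 -0.11  1.98  1.75] F [ 0.7  0.3 -0.6] w 85.4 0.0
```

```bash
cat > meas.py <<'E'
from h import *
from scipy.optimize import least_squares
def circ(Q):
    s=least_squares(lambda p:np.hypot(Q[:,0]-p[0],Q[:,1]-p[1])-p[2],[*Q[:,:2].mean(0),20],loss="soft_l1",f_scale=1.5);return s.x.round(1)
def near(C,x,y,r,zl,zh):
    return C[(np.hypot(C[:,0]-x,C[:,1]-y)<r)&(C[:,2]>zl)&(C[:,2]<zh)]
E
python3 - <<'E'
from meas import *
for nm in("top","side"):
    C=np.load(nm+'P.npy').reshape(-1,3);C=C[~np.isnan(C[:,0])]
    Q=near(C,490,-79,50,18,32);print(nm,"bowl rim",len(Q),circ(Q),Q[:,:2].mean(0).round(1),((Q.min(0)+Q.max(0))/2).round(1),np.percentile(Q[:,2],95).round(1))
    for x,y in((533,-235),(464,-279),(443,-224),(437,-338),(622,-246)):
        q=near(C,x,y,28,20,90);zt=np.percentile(q[:,2],90);t=q[q[:,2]>zt-6]
        print(" wt",x,y,len(q),"ztop",zt.round(1),q[:,2].max().round(1),"mean",t.mean(0).round(1),"span",np.ptp(t,0).round(0))
    for lo,hi,x,y,r in((114,126,557,214,75),):
        q=near(C,x,y,r,lo,hi);print(" pan",len(q),circ(q), q[:,2].mean().round(1))
    q=C[(C[:,2]>288)&(C[:,2]<302)&(C[:,0]>400)&(C[:,0]<680)&(C[:,1]>100)&(C[:,1]<275)];r=cv2.minAreaRect(q[:,:2].astype(np.float32));print(" bar",cv2.boxPoints(r).round(0).tolist())
E
```

```text
top bowl rim 63 [495.6 -82.   26.8] [496.5 -82.2] [496.4 -81.5  25. ] 30.3
 wt 533 -235 50 ztop 69.1 72.1 mean [ 534.1 -228.1   67. ] span [20. 17.  9.]
 wt 464 -279 43 ztop 65.4 69.0 mean [ 459.  -286.    63.1] span [16. 18. 10.]
 wt 443 -224 39 ztop 63.0 65.1 mean [ 443.7 -231.5   60.7] span [16. 17.  7.]
 wt 437 -338 46 ztop 62.6 64.6 mean [ 440.7 -343.8   60.1] span [16. 17.  8.]
 wt 622 -246 33 ztop 53.4 54.7 mean [ 630.5 -246.2   51.2] span [17. 15.  7.]
 pan 319 [564.5 212.4  42.7] 119.8
 bar [[511.0, 273.0], [539.0, 147.0], [584.0, 157.0], [556.0, 283.0]]
side bowl rim 132 [491.  -80.9  26.9] [491.  -81.5] [491.5 -80.8  23.7] 28.0
 wt 533 -235 132 ztop 68.8 71.9 mean [ 529.1 -226.7   67.4] span [21. 22.  9.]
 wt 464 -279 107 ztop 60.9 63.6 mean [ 454.5 -284.4   59.5] span [18. 20.  9.]
 wt 443 -224 100 ztop 60.6 62.5 mean [ 439.5 -230.1   59.6] span [19. 19.  7.]
 wt 437 -338 105 ztop 61.1 62.4 mean [ 436.6 -342.4   59.3] span [19. 19.  7.]
 wt 622 -246 76 ztop 49.9 51.8 mean [ 627.1 -244.9   48.5] span [18. 16.  7.]
 pan 722 [556.4 214.4  36.1] 120.0
 bar [[508.0, 274.0], [536.0, 147.0], [581.0, 157.0], [553.0, 284.0]]
```

```bash

python3 -m handwheel '[{"delta_pos":[0,0,-4.1],"yaw":0},{"delta_pos":[0,0,-4.1],"yaw":0},{"delta_pos":[0,0,-4.1],"yaw":0},{"delta_pos":[0,0,-4.1],"yaw":0},{"delta_pos":[1,1,-3.8],"yaw":-0.06},{"delta_pos":[1.5,1.6,-3.2],"yaw":-0.119},{"delta_pos":[1.5,1.6,-3.2],"yaw":-0.119},{"delta_pos":[1.5,1.6,-3.2],"yaw":-0.119},{"delta_pos":[1.5,1.6,-3.2],"yaw":-0.119}]'
python3 -c "
from h import *
tool()"
```

```text
clock: 6.88
eef_pos: [234.0, -353.9, 689.0]
tool_rot: [3.123, 0.635, 1.959]
force: [0.2, 0.4, -0.8]
width: 85.4
gripper_force: 0.0
t 6.88 tcp [ 234.  -353.9  689. ] tilt 0.635 head -66.0 ytool [0.921 0.388 0.015] q [ 1.89 -0.37 -0.58  1.53 -0.29  1.29  1.66] F [ 0.2  0.4 -0.8] w 85.4 0.0
```

```bash

python3 -m handwheel '[{"delta_pos":[2.5,0.3,0],"yaw":-0.119},{"delta_pos":[2.5,0.3,-0.5],"yaw":-0.119},{"delta_pos":[2.5,0.5,-1],"yaw":-0.119},{"delta_pos":[2.5,0.5,-1],"yaw":-0.119},{"delta_pos":[2.5,0.8,-1.5],"yaw":-0.119},{"delta_pos":[2.5,1,-1.5],"yaw":-0.119}]'
python3 -c "
from h import *
tool()"
```

```text
clock: 7.38
eef_pos: [312.9, -316.4, 640.1]
tool_rot: [3.065, 0.628, 1.318]
force: [-2.6, -0.9, 0.2]
width: 85.5
gripper_force: 0.0
t 7.38 tcp [ 312.9 -316.4  640.1] tilt 0.632 head -97.0 ytool [ 0.977 -0.205  0.062] q [ 2.09 -0.37 -1.24  1.47  0.13  1.38  0.58] F [-2.6 -0.9  0.2] w 85.5 0.0
```

```bash

python3 -m handwheel '[{"delta_pos":[3,2.5,-1],"yaw":0},{"delta_pos":[3,2.5,-1],"yaw":0},{"delta_pos":[2.2,1.8,-2.6],"yaw":0},{"delta_pos":[2.2,1.8,-2.6],"yaw":0},{"delta_pos":[2.2,1.8,-2.6],"yaw":0}]'
python3 -c "
from h import *
tool()"
```

```text
clock: 7.8
eef_pos: [354.9, -199.4, 548.3]
tool_rot: [2.99, 0.607, 1.351]
force: [0.6, -0.5, -0.5]
width: 85.6
gripper_force: 0.0
t 7.8 tcp [ 354.9 -199.4  548.3] tilt 0.624 head -87.6 ytool [ 0.984 -0.131  0.124] q [ 1.68 -0.37 -1.25  1.72  0.21  1.27  0.2 ] F [ 0.6 -0.5 -0.5] w 85.6 0.0
```

```bash

python3 -m handwheel '[{"delta_pos":[2.5,-2.5,-1],"yaw":0},{"delta_pos":[2.5,-2.5,-1],"yaw":0},{"delta_pos":[2.5,-2.5,-1],"yaw":0},{"delta_pos":[2.5,-2.5,-1],"yaw":0},{"delta_pos":[2.5,-2.5,-1],"yaw":0}]'
python3 -c "
from h import *
tool()"
```

```text
clock: 8.22
eef_pos: [373.8, -309.2, 526.5]
tool_rot: [2.896, 0.59, 1.354]
force: [0.1, -0.7, -0.2]
width: 85.5
gripper_force: 0.0
t 8.22 tcp [ 373.8 -309.2  526.5] tilt 0.634 head -78.1 ytool [ 0.976 -0.076  0.202] q [ 1.99 -0.37 -1.25  1.79  0.04  0.97  0.51] F [ 0.1 -0.7 -0.2] w 85.5 0.0
```

```bash
cat > kin.py <<'E'
import numpy as np, itertools
from scipy.optimize import least_squares
from scipy.spatial.transform import Rotation as Rn
LO=np.array([-3.06,-.37,-1.25,.18,-1.1,.23,-2.94]);HI=np.array([3.06,2.12,1.32,2.47,4.24,1.98,2.94])
def fk(q,p=None,s=None):
    p=P if p is None else p; s=S if s is None else s
    L1,L2,L3,d,o1,o7,e,w=p
    R=Rn.from_euler("z",o1+s[0]*q[0]);t=np.array([0,0,d])
    R=R*Rn.from_euler("y",q[1]);R=R*Rn.from_euler("z",s[1]*q[2]);t=t+R.apply([e,0,L1])
    R=R*Rn.from_euler("y",q[3]);t=t+R.apply([-e,0,0]);R=R*Rn.from_euler("z",s[2]*q[4]);t=t+R.apply([0,0,L2])
    R=R*Rn.from_euler("y",q[5]);R=R*Rn.from_euler("z",o7+s[3]*q[6]);t=t+R.apply([0,0,L3])+Rn.apply(R*Rn.from_euler("z",-(o7+s[3]*q[6])),[w,0,0])
    return t,R
D=[([1.2262,.6294,.0385,1.5184,-.027,.9963,-.02],[178.7,-624.2,203.9],[-3.1397,0,.2788]),
([1.177335,.442899,.170359,.617842,-.083246,1.980742,-.001594],[168,-587,656.1],[3.037,0,.279]),
([1.146209,.350583,.162912,1.099771,-.056554,1.588314,.00038],[168.1,-587.3,535.4],[3.035,0,.279]),
([1.42,.24,-.19,.85,-.07,1.98,1.61],[142.1,-472.7,684.1],[3.043,.082,1.965]),
([1.7,.12,-.56,.65,-.08,1.98,1.69],[163.2,-431.8,827.9],[3.065,.426,2.132]),
([1.86,.12,-.81,.43,-.11,1.98,1.75],[190,-409.6,927.8],[3.11,.673,2.31]),
([1.89,-.37,-.58,1.53,-.29,1.29,1.66],[234,-353.9,689],[3.123,.635,1.959]),
([2.09,-.37,-1.24,1.47,.13,1.38,.58],[312.9,-316.4,640.1],[3.065,.628,1.318]),
([1.68,-.37,-1.25,1.72,.21,1.27,.2],[354.9,-199.4,548.3],[2.99,.607,1.351]),
([1.99,-.37,-1.25,1.79,.04,.97,.51],[373.8,-309.2,526.5],[2.896,.59,1.354])]
def fit():
    best=None
    for s in itertools.product((1,-1),repeat=4):
        for o7 in(0,np.pi/2,np.pi,-np.pi/2):
          def f(p):
            r=[]
            for q,t,e in D:
                a,R=fk(q,p,s);r+=list(a-t);r+=list(300*(Rn.from_euler("xyz",e).inv()*R).as_rotvec())
            return np.array(r)
          z=least_squares(f,[560,385,374,335,-1.29-s[0]*1.226,o7,0,0],max_nfev=40)
          if best is None or z.cost<best[0]: best=(z.cost,z.x,s,z.fun)
    return best
P=S=None
E
python3 - <<'E'
import kin,numpy as np
c,p,s,f=kin.fit();print(c,p.round(4).tolist(),s,np.abs(f.reshape(-1,6)).max(0).round(1))
E
```

```text
404.0518440919991 [568.1974, 375.1812, 371.4346, 327.7358, -0.0487, 1.5284, 0.3434, -0.4131] (-1, -1, -1, -1) [10.1  4.6  7.3  9.8  1.6  3.3]
```

```bash
cat >> kin.py <<'E'
P=[568.1974,375.1812,371.4346,327.7358,-0.0487,1.5284,0.3434,-0.4131];S=(-1,-1,-1,-1)
VM=.7*np.array([2.57,2.57,3.14,3.14,3.14,3.14,3.14])/12
def step(q,dp,yaw,W=200,lam=5.):
    t,R=fk(q);T=t+10*np.array(dp);RT=Rn.from_euler("z",yaw)*R
    lo=np.maximum(LO,q-VM);hi=np.minimum(HI,q+VM)
    def f(x):
        a,B=fk(x);return np.concatenate([a-T,W*(B.inv()*RT).as_rotvec(),lam*(x-q)])
    return least_squares(f,np.clip(q,lo+1e-6,hi-1e-6),bounds=(lo,hi)).x
def desc(q):
    t,R=fk(q);m=R.as_matrix();z=m[:,2]
    return f"tcp {t.round(0)} tilt {np.arccos(-z[2]):.3f} head {np.degrees(np.arctan2(z[1],z[0])):.0f} yz {m[2,1]:.3f} q {np.round(q,2)}"
def run(q,rows,**k):
    q=np.array(q,float)
    for dp,y in rows: q=step(q,dp,y,**k)
    return q
E
python3 - <<'E'
from kin import *
q6=D[5][0]
for W in(100,300,800):
  for lam in(1.,30.):
    print("W",W,lam)
    print(" A",desc(run(D[2][0],[([-.2,.7,.4],.121)]*14+[([0,0,4.1],0)]*4,W=W,lam=lam)))
    print(" B",desc(run(D[4][0],[([0,0,4.1],.1)]*2+[([0,0,4.1],0)]*6,W=W,lam=lam)))
    print(" C",desc(run(q6,[([0,0,-4.1],0)]*4+[([1,1,-3.8],-.06)]+[([1.5,1.6,-3.2],-.119)]*4,W=W,lam=lam)))
    print(" E",desc(run(D[8][0],[([2.5,-2.5,-1],0)]*5,W=W,lam=lam)))
print("logs");[print(desc(D[i][0])) for i in(3,5,6,9)]
E
```

```text
W 100 1.0
 A tcp [ 138. -484.  753.] tilt 0.271 head -47 yz 0.097 q [ 1.63  0.22 -0.49  0.71 -0.    1.98  1.56]
 B tcp [ 168. -427. 1134.] tilt 1.237 head -54 yz -0.072 q [ 2.2   0.11 -1.08  0.18 -0.18  1.7   1.75]
 C tcp [ 261. -341.  601.] tilt 0.524 head -66 yz 0.061 q [ 1.96 -0.37 -0.7   1.68 -0.31  1.22  1.55]
 E tcp [ 468. -315.  500.] tilt 0.747 head -54 yz 0.433 q [ 2.02 -0.37 -1.25  1.94 -0.35  0.59  0.82]
W 100 30.0
 A tcp [ 140. -483.  754.] tilt 0.252 head -62 yz 0.058 q [ 1.34  0.2  -0.1   0.71 -0.04  1.98  1.49]
 B tcp [ 169. -427. 1132.] tilt 1.223 head -59 yz -0.118 q [ 1.92  0.07 -0.6   0.18 -0.31  1.7   1.77]
 C tcp [ 262. -340.  605.] tilt 0.410 head -68 yz 0.054 q [ 2.12 -0.32 -0.86  1.57 -0.28  1.37  1.48]
 E tcp [ 465. -313.  503.] tilt 0.755 head -54 yz 0.442 q [ 1.9  -0.28 -1.25  1.94 -0.08  0.56  0.55]
W 300 1.0
 A tcp [ 138. -476.  722.] tilt 0.201 head -38 yz 0.100 q [ 1.62  0.23 -0.48  0.78 -0.    1.98  1.56]
 B tcp [ 175. -413. 1034.] tilt 0.949 head -51 yz -0.040 q [ 1.92  0.14 -0.96  0.18 -0.03  1.94  1.73]
 C tcp [ 255. -358.  616.] tilt 0.575 head -70
[... 1114 characters left out ...]
[ 193. -402.  894.] tilt 0.592 head -45 yz 0.017 q [ 2.06  0.13 -1.11  0.53 -0.03  1.98  1.73]
 C tcp [ 243. -390.  635.] tilt 0.638 head -75 yz 0.017 q [ 2.02 -0.37 -0.72  1.65 -0.25  1.13  1.51]
 E tcp [ 367. -301.  524.] tilt 0.617 head -84 yz 0.145 q [ 1.97 -0.37 -1.25  1.78  0.07  1.02  0.48]
logs
tcp [ 147. -471.  686.] tilt 0.132 head -18 yz 0.100 q [ 1.42  0.24 -0.19  0.85 -0.07  1.98  1.61]
tcp [ 192. -412.  927.] tilt 0.672 head -47 yz 0.003 q [ 1.86  0.12 -0.81  0.43 -0.11  1.98  1.75]
tcp [ 244. -354.  686.] tilt 0.633 head -68 yz -0.005 q [ 1.89 -0.37 -0.58  1.53 -0.29  1.29  1.66]
tcp [ 376. -311.  523.] tilt 0.625 head -81 yz 0.179 q [ 1.99 -0.37 -1.25  1.79  0.04  0.97  0.51]
```

```bash
python3 - <<'E'
from kin import *
from h import status
A=np.load('topP.npy');q=A[110:230,415:500].reshape(-1,3);print("box",np.nanmin(q,0).round(),np.nanmax(q,0).round())
q0=status.read_state()["qpos"];np.save("q0.npy",q0);print(desc(q0))
k=dict(W=650,lam=60.)
def seq(q,segs):
    for dp,y,n in segs:
        q=run(q,[(dp,y)]*n,**k);print("  ",dp,y,n,desc(q))
    return q
print("1");q=seq(q0,[([2.5,-1.0,-3],.1,6),([2.5,0,-3],.1,5),([2,2,-1],.0,8)])
print("2");q=seq(q0,[([1,-3,-2],.0,5),([3,0,-2],.1,5),([2,2,0],.1,8),([2,2,0],-.1,8)])
print("3");q=seq(q0,[([3,2,-2],.1,5),([3,2,-2],.1,5),([2,2,0],0,8)])
E
```

```text
box [  430. -1043.  -317.] [ 928. -525.  199.]
tcp [ 377. -311.  526.] tilt 0.634 head -81 yz 0.178 q [ 1.99 -0.37 -1.25  1.79  0.04  0.97  0.51]
1
   [2.5, -1.0, -3] 0.1 6 tcp [ 434. -327.  405.] tilt 0.658 head -42 yz 0.223 q [ 1.8  -0.01 -1.25  2.13  0.21  0.37  0.85]
   [2.5, 0, -3] 0.1 5 tcp [ 535. -327.  293.] tilt 0.637 head -11 yz 0.234 q [ 1.38  0.46 -1.01  2.09  0.73  0.23  0.86]
   [2, 2, -1] 0.0 8 tcp [ 690. -187.  248.] tilt 0.599 head -7 yz 0.246 q [ 0.65  0.53 -0.57  1.94  0.96  0.23  0.34]
2
   [1, -3, -2] 0.0 5 tcp [ 337. -403.  470.] tilt 0.663 head -75 yz 0.232 q [ 2.25 -0.37 -1.25  1.97 -0.21  0.66  0.91]
   [3, 0, -2] 0.1 5 tcp [ 417. -355.  419.] tilt 0.687 head -44 yz 0.261 q [ 1.94 -0.08 -1.25  2.12 -0.11  0.36  1.14]
   [2, 2, 0] 0.1 8 tcp [ 576. -194.  418.] tilt 0.689 head 1 yz 0.259 q [ 1.47  0.27 -1.25  1.97  0.04  0.43  1.46]
   [2, 2, 0] -0.1 8 tcp [ 649. -111.  479.] tilt 0.666 head -31 yz 0.332 q [ 0.28  0.18 -0.42  1.72  0.64  0.78  0.  ]
3
   [3, 2, -2] 0.1 5 tcp [ 472. -197.  454.] tilt 0.646 head -50 yz 0.205 q [ 1.75 -0.37 -1.25  2.   -0.18  0.65  0.88]
   [3, 2, -2] 0.1 5 tcp [524. -91. 414.] tilt 0.673 head -18 yz 0.240 q [ 1.44 -0.14 -1.25  2.14 -0.17  0.38  1.15]
   [2, 2, 0] 0 8 tcp [552.  38. 476.] tilt 0.718 head -12 yz 0.297 q [ 1.21 -0.23 -1.25  1.99 -0.07  0.52  0.84]
```

```bash
nproc; cat > fast.py <<'E'
from kin import *
import math
L1,L2,L3,d,o1,o7,e,w=P
def Rz(a): c,s=math.cos(a),math.sin(a);return np.array([[c,-s,0],[s,c,0],[0,0,1.]])
def Ry(a): c,s=math.cos(a),math.sin(a);return np.array([[c,0,s],[0,1.,0],[-s,0,c]])
def fj(q):
    R=Rz(o1-q[0]);ax=[np.array([0,0,-1.])];og=[np.zeros(3)];t=np.array([0,0,d])
    ax.append(R[:,1]);og.append(t);R=R@Ry(q[1]);ax.append(-R[:,2]);og.append(t);R=R@Rz(-q[2]);t=t+L1*R[:,2]
    ax.append(R[:,1]);og.append(t);R=R@Ry(q[3]);ax.append(-R[:,2]);og.append(t);R=R@Rz(-q[4]);t=t+L2*R[:,2]
    ax.append(R[:,1]);og.append(t);R=R@Ry(q[5]);ax.append(-R[:,2]);og.append(t);t=t+L3*R[:,2];R=R@Rz(o7-q[6])
    A=np.array(ax).T;J=np.vstack([np.cross(A.T,t-np.array(og)).T,A]);return t,R,J
def rv(E):
    v=np.array([E[2,1]-E[1,2],E[0,2]-E[2,0],E[1,0]-E[0,1]])/2;n=np.linalg.norm(v)
    return v if n<1e-9 else v/n*math.atan2(n,(np.trace(E)-1)/2)
def step(q,dp,yaw,W=650,lam=60.):
    t,R,J=fj(q);T=t+10*np.asarray(dp);RT=Rz(yaw)@R;lo=np.maximum(LO,q-VM);hi=np.minimum(HI,q+VM);x=q.copy()
    for it in range(2):
        if it: t,R,J=fj(x)
        b=np.concatenate([T-t,W*rv(RT@R.T)]);A=np.vstack([J[:3],W*J[3:]])
        dx=np.zeros(7);free=np.ones(7,bool);x0=x
        for _ in range(5):
            Af=A[:,free];bb=b-A[:,~free]@dx[~free];r0=(q-x0)[free]
            dx[free]=np.linalg.solve(Af.T@Af+lam**2*np.eye(free.sum()),Af.T@bb+lam**2*r0)
            n=x0+dx;bad=free&((n<lo)|(n>hi))
            if not bad.any(): break
            dx[bad]=np.clip(n[bad],lo[bad],hi[bad])-x0[bad];free&=~bad
        x=np.clip(x0+dx,lo,hi)
    return x
def feat(q):
    t,R,_=fj(q);z=R[:,2];return t,math.acos(max(-1,min(1,-z[2]))),math.degrees(math.atan2(z[1],z[0])),R[2,1]
N=7
def unpack(v):
    out=[]
    for i in range(N):
        a=v[5*i:5*i+5];dp=np.array(a[:3]);n=np.linalg.norm(dp)
        if n>4.1: dp=dp*4.1/n
        out.append((np.round(dp,1),round(a[3],2),int(round(a[4]))))
    return out
def goal(q):
    t,ti,h,yz=feat(q);m=np.minimum(q-LO,HI-q)
    c=30*abs(yz)/.05+20*max(0,.645-ti)/.05+20*max(0,ti-.72)/.05
    dh=(h+167.6+180)%360-180;c+=max(0,abs(dh)-10)/5.
    c+=np.linalg.norm(np.maximum(0,np.abs(t-[600,-20,220])-[120,100,60]))/30
    c+=(np.maximum(0,.15-m)**2).sum()*200
    return c
def cost(v,q0,full=False):
    q=q0;c=0;tot=0
    for dp,y,n in unpack(v):
        for _ in range(n):
            q=step(q,dp,y);t=fj(q)[0];tot+=1
            c+=max(0,200-t[2])/20+max(0,-420-t[1])/20+max(0,t[0]-820)/20+max(0,t[1]-150)/20+max(0,250-math.hypot(t[0],t[1]))/20
    return (c+goal(q)+.02*tot,q)if full else c+goal(q)+.02*tot
B=[(-4.1,4.1)]*3+[(-.12,.12),(0,12)]
E
cat > opt.py <<'E'
from fast import *
from scipy.optimize import differential_evolution
import sys,time
if __name__=="__main__":
    from cell import status
    q0=status.read_state()["qpos"];t0=time.time();print(desc(q0))
    def cb(x,convergence): return time.time()-t0>float(sys.argv[1])
    r=differential_evolution(cost,B*N,args=(q0,),workers=-1,updating="deferred",popsize=6,maxiter=5000,tol=0,mutation=(.4,.9),recombination=.8,callback=cb,polish=False,init="sobol")
    print(r.fun,time.time()-t0,r.nit);q=q0
    for s in unpack(r.x):
        for _ in range(s[2]): q=step(q,s[0],s[1])
        print(s[0].tolist(),s[1],s[2],desc(q))
E
timeout 400 env OMP_NUM_THREADS=1 python3 opt.py 240
```

```text
4
tcp [ 377. -311.  526.] tilt 0.634 head -81 yz 0.178 q [ 1.99 -0.37 -1.25  1.79  0.04  0.97  0.51]
34.9403298775343 241.79458451271057 135
[1.4, -0.5, -2.5] 0.05 7 tcp [ 395. -306.  405.] tilt 0.652 head -57 yz 0.216 q [ 1.95 -0.28 -1.25  2.16 -0.17  0.44  0.97]
[-1.0, 3.4, 1.0] 0.05 6 tcp [ 382. -136.  440.] tilt 0.627 head -40 yz 0.203 q [ 1.05 -0.37 -0.69  2.19 -0.06  0.64  0.88]
[-0.2, 2.4, 2.1] -0.01 3 tcp [389. -75. 497.] tilt 0.616 head -42 yz 0.203 q [ 0.83 -0.37 -0.7   2.02  0.11  0.89  0.54]
[2.7, -3.1, -0.1] 0.1 11 tcp [ 703. -380.  477.] tilt 0.613 head 15 yz 0.163 q [ 0.93  0.56 -0.52  1.15 -0.2   1.08  2.15]
[0.7, 3.5, -2.0] 0.1 9 tcp [766. -64. 299.] tilt 0.610 head 66 yz 0.163 q [ 0.65  0.83 -0.74  1.23 -0.08  1.08  2.62]
[0.1, 1.3, 3.3] 0.05 10 tcp [729.  80. 591.] tilt 0.626 head 90 yz 0.123 q [ 0.26  0.82 -0.82  0.34 -0.04  1.98  2.6 ]
[0.6, 0.4, 1.3] 0.06 9 tcp [666. 155. 591.] tilt 0.664 head 105 yz 0.001 q [ 0.24  0.8  -0.96  0.49 -0.03  1.98  2.9 ]
```

```bash
cat > sim.py <<'E'
from fast import *
def seq(q,segs):
    for dp,y,n in segs:
        for _ in range(n): q=step(q,np.array(dp),y)
        print("  ",dp,y,n,desc(q))
    return q
E
python3 - <<'E'
from sim import *
q0=np.load("q0.npy")
for a in (seq(q0,[([2.5,-1.0,-3],.12,6),([2.5,1,-2],.12,5),([2,2.5,0],.12,6),([0,3,1.5],.12,3),([1,0,4],.0,8),([0,0,4.1],0,5),([0,0,4.1],0,5)]),
 seq(q0,[([2.5,0,-3],.12,6),([2.5,2,-2],.12,5),([2,2.5,0],.12,6),([2,0,3.],.05,6),([0,0,4.1],.0,6),([0,0,4.1],0,5),([0,0,4.1],0,5)])): print()
E
```

```text
[2.5, -1.0, -3] 0.12 6 tcp [ 451. -337.  396.] tilt 0.652 head -36 yz 0.213 q [ 1.69  0.1  -1.19  2.11  0.34  0.36  0.85]
   [2.5, 1, -2] 0.12 5 tcp [ 568. -283.  304.] tilt 0.652 head -2 yz 0.216 q [ 1.38  0.52 -1.11  2.05  0.64  0.28  1.08]
   [2, 2.5, 0] 0.12 6 tcp [ 687. -123.  292.] tilt 0.656 head 38 yz 0.204 q [ 1.09  0.82 -1.25  1.74  0.5   0.62  1.72]
   [0, 3, 1.5] 0.12 3 tcp [687. -29. 332.] tilt 0.654 head 58 yz 0.199 q [ 0.95  0.82 -1.25  1.59  0.28  0.84  2.09]
   [1, 0, 4] 0.0 8 tcp [750. -23. 635.] tilt 0.669 head 56 yz 0.187 q [ 0.64  0.7  -1.21  0.71  0.21  1.57  2.02]
   [0, 0, 4.1] 0 5 tcp [688. -12. 782.] tilt 0.698 head 53 yz 0.172 q [ 0.42  0.64 -1.22  0.18  0.33  1.98  1.96]
   [0, 0, 4.1] 0 5 tcp [617.  14. 873.] tilt 0.778 head 48 yz 0.141 q [ 0.47  0.51 -1.25  0.18  0.26  1.98  1.87]
   [2.5, 0, -3] 0.12 6 tcp [ 456. -283.  395.] tilt 0.649 head -36 yz 0.210 q [ 1.71 -0.01 -1.25  2.15  0.21  0.35  0.87]
   [2.5, 2, -2] 0.12 5 tcp [ 559. -182.  321.] tilt 0.643 head -1 yz 0.219 q [ 1.27  0.36 -1.11  2.15  0.58  0.23  0.96]
   [2, 2.5, 0] 0.12 6 tcp [677. -23. 309.] tilt 0.649 head 39 yz 0.209 q [ 0.98  0.73 -1.25  1.83  0.53  0.54  1.53]
   [2, 0, 3.0] 0.05 6 tcp [786. -15. 477.] tilt 0.658 head 54 yz 0.198 q [ 0.73  0.8  -1.25  1.09  0.31  1.2   1.96]
   [0, 0, 4.1] 0.0 6 tcp [765.  -9. 700.] tilt 0.680 head 52 yz 0.187 q [ 0.46  0.71 -1.2   0.39  0.33  1.76  1.94]
   [0, 0, 4.1] 0 5 tcp [665.   2. 816.] tilt 0.708 head 49 yz 0.170 q [ 0.41  0.58 -1.25  0.18  0.36  1.98  1.88]
   [0, 0, 4.1] 0 5 tcp [593.  25. 899.] tilt 0.789 head 45 yz 0.145 q [ 0.47  0.46 -1.25  0.18  0.26  1.98  1.8 ]
```

```bash
python3 - <<'E'
from sim import *
q0=np.load("q0.npy")
for s in ([([3.,2.5,0],.12,8),([1,4,0],.12,8),([-1,3.8,1],.12,8),([0,2,3.5],.05,6),([0,0,4.1],.0,5),([0,0,4.1],0,5)],
 [([2,3.5,0],.12,8),([0,4,0],.12,10),([-2,3.2,0],.12,6),([-2,0,3.5],.12,5),([0,0,4.1],0,5),([0,0,4.1],0,5)],
 [([2,3.5,0],.0,8),([0,4,0],.12,8),([-2,3.2,0],.12,8),([-2,0,3.5],.12,8),([0,0,4.1],0,5),([0,0,4.1],0,5)]): print();seq(q0,s)
E
```

```text
[3.0, 2.5, 0] 0.12 8 tcp [ 558. -103.  541.] tilt 0.661 head -24 yz 0.204 q [ 1.51 -0.2  -1.25  1.77 -0.13  0.78  1.08]
   [1, 4, 0] 0.12 8 tcp [611. 207. 545.] tilt 0.679 head 31 yz 0.213 q [ 0.75  0.2  -1.25  1.65  0.11  0.76  1.31]
   [-1, 3.8, 1] 0.12 8 tcp [520. 506. 614.] tilt 0.694 head 85 yz 0.211 q [ 0.06  0.54 -1.25  1.12  0.18  1.2   1.75]
   [0, 2, 3.5] 0.05 6 tcp [475. 595. 764.] tilt 0.751 head 99 yz 0.194 q [-0.54  0.69 -1.15  0.18  0.33  1.84  1.9 ]
   [0, 0, 4.1] 0.0 5 tcp [413. 554. 866.] tilt 0.837 head 94 yz 0.168 q [-0.5   0.55 -1.18  0.18  0.29  1.84  1.81]
   [0, 0, 4.1] 0 5 tcp [356. 519. 949.] tilt 0.938 head 90 yz 0.149 q [-0.45  0.43 -1.22  0.18  0.25  1.82  1.73]

   [2, 3.5, 0] 0.12 8 tcp [539. -34. 527.] tilt 0.634 head -27 yz 0.175 q [ 1.36 -0.25 -1.25  1.8  -0.04  0.82  0.88]
   [0, 4, 0] 0.12 10 tcp [523. 351. 531.] tilt 0.647 head 42 yz 0.182 q [ 0.49  0.17 -1.25  1.68  0.16  0.76  1.23]
   [-2, 3.2, 0] 0.12 6 tcp [400. 543. 528.] tilt 0.650 head 83 yz 0.180 q [ 0.05  0.4  -1.25  1.52  0.15  0.88  1.62]
   [-2, 0, 3.5] 0.12 5 tcp [294. 543. 691.] til
[... 302 characters left out ...]

   [2, 3.5, 0] 0.0 8 tcp [413. -66. 556.] tilt 0.615 head -69 yz 0.259 q [ 1.37 -0.37 -1.25  1.69  0.19  1.27 -0.05]
   [0, 4, 0] 0.12 8 tcp [413. 247. 558.] tilt 0.616 head -14 yz 0.261 q [ 0.77 -0.37 -1.25  1.68  0.06  1.1   0.3 ]
   [-2, 3.2, 0] 0.12 8 tcp [248. 487. 562.] tilt 0.625 head 41 yz 0.269 q [ 0.23 -0.25 -1.25  1.69 -0.06  0.92  0.76]
   [-2, 0, 3.5] 0.12 8 tcp [ 87. 501. 825.] tilt 0.631 head 95 yz 0.263 q [-0.24  0.01 -1.05  0.91 -0.23  1.63  1.39]
   [0, 0, 4.1] 0 5 tcp [ 83. 467. 944.] tilt 0.713 head 94 yz 0.288 q [-0.74  0.17 -1.02  0.35  0.16  1.98  1.19]
   [0, 0, 4.1] 0 5 tcp [  72.  461. 1006.] tilt 0.865 head 93 yz 0.325 q [-0.9   0.16 -0.9   0.18  0.19  1.98  1.18]
```

```bash
python3 - <<'E'
from sim import *
q0=np.load("q0.npy")
a=[([3.,2.5,0],.12,8),([1,4,0],.12,8)]
for s in (a+[([-3,0,1],0,8),([0,-4,0],0,8),([0,-4,0],.0,8),([2,-1,1],0,6)],
 a+[([-3,0,2],.0,8),([0,-4,0],-.1,8),([0,-4,0],-.1,8),([2,-1,1],0,6)],
 a+[([-3,0,2],.0,8),([0,-4,0],.1,8),([0,-4,0],.1,8),([2,-1,1],0,6)],
  a+[([-3,0,0],.1,8),([0,-4,2],.1,8),([0,-4,2],.0,8),([2,-1,1],0,6)]): print();seq(q0,s)
E
```

```text
[3.0, 2.5, 0] 0.12 8 tcp [ 558. -103.  541.] tilt 0.661 head -24 yz 0.204 q [ 1.51 -0.2  -1.25  1.77 -0.13  0.78  1.08]
   [1, 4, 0] 0.12 8 tcp [611. 207. 545.] tilt 0.679 head 31 yz 0.213 q [ 0.75  0.2  -1.25  1.65  0.11  0.76  1.31]
   [-3, 0, 1] 0 8 tcp [418. 233. 620.] tilt 0.643 head 30 yz 0.198 q [ 0.67 -0.35 -0.69  1.69 -0.57  1.17  1.79]
   [0, -4, 0] 0 8 tcp [425. -76. 620.] tilt 0.635 head 30 yz 0.192 q [ 0.72 -0.14 -0.08  1.63 -0.61  1.42  2.43]
   [0, -4, 0] 0.0 8 tcp [ 426. -386.  614.] tilt 0.633 head 29 yz 0.186 q [ 1.    0.31  0.12  1.15 -0.67  1.72  2.78]
   [2, -1, 1] 0 6 tcp [ 539. -437.  662.] tilt 0.639 head 28 yz 0.178 q [ 0.92  0.54  0.09  0.63 -0.72  1.86  2.51]

   [3.0, 2.5, 0] 0.12 8 tcp [ 558. -103.  541.] tilt 0.661 head -24 yz 0.204 q [ 1.51 -0.2  -1.25  1.77 -0.13  0.78  1.08]
   [1, 4, 0] 0.12 8 tcp [611. 207. 545.] tilt 0.679 head 31 yz 0.213 q [ 0.75  0.2  -1.25  1.65  0.11  0.76  1.31]
   [-3, 0, 2] 0.0 8 tcp [415. 232. 699.] tilt 0.648 head 31 yz 0.199 q [ 0.7  -0.32 -0.69  1.47 -0.54  1.35  1.71]
   [0, -4, 0] -0.1 8 tcp [416. -88. 699.] tilt 0.64
[... 1011 characters left out ...]
[3.0, 2.5, 0] 0.12 8 tcp [ 558. -103.  541.] tilt 0.661 head -24 yz 0.204 q [ 1.51 -0.2  -1.25  1.77 -0.13  0.78  1.08]
   [1, 4, 0] 0.12 8 tcp [611. 207. 545.] tilt 0.679 head 31 yz 0.213 q [ 0.75  0.2  -1.25  1.65  0.11  0.76  1.31]
   [-3, 0, 0] 0.1 8 tcp [428. 240. 539.] tilt 0.633 head 78 yz 0.211 q [ 1.07  0.05 -1.25  1.71 -0.58  1.24  2.54]
   [0, -4, 2] 0.1 8 tcp [425.  -2. 613.] tilt 0.637 head 116 yz 0.176 q [ 0.93  0.52 -1.25  1.11 -0.14  1.98  2.94]
   [0, -4, 2] 0.0 8 tcp [ 460. -121.  602.] tilt 0.637 head 100 yz 0.132 q [ 1.07  0.61 -1.25  1.01 -0.07  1.98  2.94]
   [2, -1, 1] 0 6 tcp [ 549. -136.  596.] tilt 0.640 head 92 yz 0.070 q [ 0.91  0.71 -1.21  0.8   0.02  1.98  2.91]
```

```bash

python3 -m handwheel '[{"delta_pos":[3,2.5,0],"yaw":0.12},{"delta_pos":[3,2.5,0],"yaw":0.12},{"delta_pos":[3,2.5,0],"yaw":0.12},{"delta_pos":[3,2.5,0],"yaw":0.12},{"delta_pos":[3,2.5,0],"yaw":0.12},{"delta_pos":[3,2.5,0],"yaw":0.12},{"delta_pos":[3,2.5,0],"yaw":0.12},{"delta_pos":[3,2.5,0],"yaw":0.12}]' >/dev/null
python3 -c "
from h import *
tool()"
python3 -m handwheel '[{"delta_pos":[1,4,0],"yaw":0.12},{"delta_pos":[1,4,0],"yaw":0.12},{"delta_pos":[1,4,0],"yaw":0.12},{"delta_pos":[1,4,0],"yaw":0.12},{"delta_pos":[1,4,0],"yaw":0.12},{"delta_pos":[1,4,0],"yaw":0.12},{"delta_pos":[1,4,0],"yaw":0.12},{"delta_pos":[1,4,0],"yaw":0.12}]' >/dev/null
python3 - <<'E'
from h import *
s,R=tool()
from sim import *
q=s["qpos"];print(desc(q))
seq(q,[([-3,0,1],0,8),([0,-4,0],0,8),([0,-4,0],.0,8),([0,0,4.1],0,4),([0,0,4.1],0,4),([0,0,4.1],0,4)])
E
```

```text
t 8.88 tcp [ 558.9 -101.1  541.8] tilt 0.662 head -20.5 ytool [0.598 0.768 0.227] q [ 1.78 -0.37 -1.25  1.76 -0.54  0.87  1.49] F [-0.3 -0.3 -1. ] w 85.7 0.0
t 9.55 tcp [544.5 205.6 564.6] tilt 0.714 head 32.9 ytool [-0.287  0.93   0.229] q [ 1.52 -0.37 -1.25  1.73 -0.95  1.12  2.25] F [-0.  -0.2 -0.1] w 85.1 0.0
tcp [562. 197. 564.] tilt 0.714 head 30 yz 0.202 q [ 1.52 -0.37 -1.25  1.73 -0.95  1.12  2.25]
   [-3, 0, 1] 0 8 tcp [380. 189. 644.] tilt 0.687 head 33 yz 0.219 q [ 0.41 -0.37 -0.37  1.72 -0.56  1.23  1.87]
   [0, -4, 0] 0 8 tcp [ 384. -117.  644.] tilt 0.680 head 32 yz 0.212 q [ 0.48 -0.13  0.31  1.58 -0.63  1.55  2.55]
   [0, -4, 0] 0.0 8 tcp [ 386. -421.  635.] tilt 0.676 head 31 yz 0.203 q [ 0.91  0.39  0.51  1.03 -0.87  1.95  2.94]
   [0, 0, 4.1] 0 4 tcp [ 397. -395.  749.] tilt 0.693 head 26 yz 0.164 q [ 1.21  0.36 -0.09  0.73 -0.73  1.98  2.57]
   [0, 0, 4.1] 0 4 tcp [ 441. -367.  842.] tilt 0.747 head 18 yz 0.130 q [ 1.27  0.42 -0.59  0.4  -0.47  1.98  2.17]
   [0, 0, 4.1] 0 4 tcp [ 453. -340.  929.] tilt 0.903 head 13 yz 0.157 q [ 1.24  0.43 -0.77  0.18 -0.39  1.98  1.93]
```

```bash

python3 -m handwheel '[{"delta_pos":[-3,0,1],"yaw":0},{"delta_pos":[-3,0,1],"yaw":0},{"delta_pos":[-3,0,1],"yaw":0},{"delta_pos":[-3,0,1],"yaw":0},{"delta_pos":[-3,0,1],"yaw":0},{"delta_pos":[-3,0,1],"yaw":0}]' >/dev/null
python3 -c "
from h import *
tool()"
python3 -m handwheel '[{"delta_pos":[0,-4,0],"yaw":0},{"delta_pos":[0,-4,0],"yaw":0},{"delta_pos":[0,-4,0],"yaw":0},{"delta_pos":[0,-4,0],"yaw":0},{"delta_pos":[0,-4,0],"yaw":0},{"delta_pos":[0,-4,0],"yaw":0}]' >/dev/null
python3 - <<'E'
from h import *
s,R=tool()
from sim import *
q=s["qpos"];print(desc(q))
for a in ([([0,-4,0],0,8),([0,0,4.1],0,4),([0,0,4.1],0,4),([0,0,4.1],0,4)],[([2,-3,0],0,8),([0,0,4.1],0,4),([0,0,4.1],0,4),([0,0,4.1],0,4)]): seq(q,a)
E
```

```text
t 10.05 tcp [413.1 206.1 608.4] tilt 0.711 head 32.3 ytool [-0.281  0.933  0.225] q [ 0.62 -0.37 -0.58  1.8  -0.64  1.09  1.92] F [-1.6  0.7 -0.1] w 85.0 0.0
t 10.55 tcp [413.5 -35.5 608.3] tilt 0.71 head 32.2 ytool [-0.282  0.933  0.223] q [ 0.61 -0.21 -0.03  1.75 -0.67  1.32  2.45] F [ 0.8 -0.3  0.8] w 85.3 0.0
tcp [419. -30. 613.] tilt 0.710 head 29 yz 0.196 q [ 0.61 -0.21 -0.03  1.75 -0.67  1.32  2.45]
   [0, -4, 0] 0 8 tcp [ 421. -339.  609.] tilt 0.707 head 28 yz 0.190 q [ 0.9   0.23  0.26  1.33 -0.76  1.67  2.88]
   [0, 0, 4.1] 0 4 tcp [ 419. -332.  759.] tilt 0.712 head 28 yz 0.182 q [ 0.96  0.27  0.23  0.85 -0.86  1.98  2.58]
   [0, 0, 4.1] 0 4 tcp [ 490. -313.  865.] tilt 0.758 head 18 yz 0.111 q [ 1.07  0.4  -0.45  0.33 -0.52  1.98  2.1 ]
   [0, 0, 4.1] 0 4 tcp [ 489. -277.  934.] tilt 0.858 head 13 yz 0.076 q [ 1.05  0.38 -0.57  0.18 -0.45  1.98  1.97]
   [2, -3, 0] 0 8 tcp [ 576. -263.  608.] tilt 0.712 head 29 yz 0.192 q [ 0.72  0.27  0.06  1.27 -0.71  1.44  2.59]
   [0, 0, 4.1] 0 4 tcp [ 571. -258.  760.] tilt 0.721 head 28 yz 0.186 q [ 0.73  0.32  0.06  0.77 -0.73  1.77  2.31]
   [0, 0, 4.1] 0 4 tcp [ 549. -239.  875.] tilt 0.790 head 25 yz 0.181 q [ 0.8   0.4  -0.03  0.31 -0.82  1.98  2.02]
   [0, 0, 4.1] 0 4 tcp [ 529. -202.  941.] tilt 0.877 head 21 yz 0.159 q [ 0.84  0.37 -0.16  0.18 -0.78  1.98  1.88]
```

```bash
sed -i 's/^N=7/N=3/' fast.py; cat >> fast.py <<'E'
def goal(q):
    t,ti,h,yz=feat(q);m=np.minimum(q-LO,HI-q)
    c=30*abs(yz+.022)/.05+20*max(0,.66-ti)/.05+20*max(0,ti-.73)/.05
    c+=5*max(0,abs(q[2])-.5)+5*max(0,.1-q[1])
    return c
E
date; timeout 200 env OMP_NUM_THREADS=1 python3 opt.py 75; date
```

```text
Mon Nov 30 00:36:09 UTC 2026
tcp [419. -30. 613.] tilt 0.710 head 29 yz 0.196 q [ 0.61 -0.21 -0.03  1.75 -0.67  1.32  2.45]
0.4420068012256727 75.25093650817871 175
[2.2, -3.0, 0.1] 0.1 9 tcp [ 650. -271.  556.] tilt 0.671 head 71 yz 0.095 q [ 0.76  0.79 -0.44  0.5  -0.39  1.98  2.94]
[2.7, -1.5, 2.5] -0.01 10 tcp [ 716. -282.  642.] tilt 0.726 head 50 yz -0.035 q [ 0.67  0.82 -0.16  0.18 -0.67  1.98  2.74]
[-1.9, 3.6, 0.4] -0.02 2 tcp [ 691. -222.  665.] tilt 0.717 head 49 yz -0.022 q [ 0.65  0.61 -0.14  0.55 -0.65  1.82  2.78]
Mon Nov 30 00:37:25 UTC 2026
```

```bash

python3 -m handwheel '[{"delta_pos":[2.2,-3,0.1],"yaw":0.1},{"delta_pos":[2.2,-3,0.1],"yaw":0.1},{"delta_pos":[2.2,-3,0.1],"yaw":0.1},{"delta_pos":[2.2,-3,0.1],"yaw":0.1},{"delta_pos":[2.2,-3,0.1],"yaw":0.1},{"delta_pos":[2.2,-3,0.1],"yaw":0.1},{"delta_pos":[2.2,-3,0.1],"yaw":0.1},{"delta_pos":[2.2,-3,0.1],"yaw":0.1},{"delta_pos":[2.2,-3,0.1],"yaw":0.1}]' >/dev/null
python3 -c "
from h import *
tool()"
python3 -m handwheel '[{"delta_pos":[2.7,-1.5,2.5],"yaw":-0.01},{"delta_pos":[2.7,-1.5,2.5],"yaw":-0.01},{"delta_pos":[2.7,-1.5,2.5],"yaw":-0.01},{"delta_pos":[2.7,-1.5,2.5],"yaw":-0.01}]' >/dev/null
python3 - <<'E'
from h import *
s,R=tool()
from sim import *
q=s["qpos"];print(desc(q))
for a in ([([2.7,-1.5,2.5],-.01,4),([2.7,-1.5,2.5],-.01,4)],): seq(q,a)
E
```

```text
t 11.3 tcp [ 567.9 -221.7  589.2] tilt 0.679 head 78.1 ytool [-0.825  0.502  0.259] q [ 0.89  0.63 -0.58  0.74 -0.36  1.96  2.77] F [ 1.3  0.4 -1.9] w 85.3 0.0
t 11.63 tcp [ 628.6 -224.7  616.5] tilt 0.687 head 70.9 ytool [-0.805  0.554  0.214] q [ 0.86  0.75 -0.95  0.49 -0.09  1.98  2.55] F [0.4 0.1 0.5] w 85.7 0.0
tcp [ 625. -240.  625.] tilt 0.687 head 68 yz 0.188 q [ 0.86  0.75 -0.95  0.49 -0.09  1.98  2.55]
   [2.7, -1.5, 2.5] -0.01 4 tcp [ 714. -246.  654.] tilt 0.743 head 54 yz 0.100 q [ 0.69  0.83 -0.8   0.18 -0.12  1.98  2.48]
   [2.7, -1.5, 2.5] -0.01 4 tcp [ 698. -255.  683.] tilt 0.754 head 51 yz 0.089 q [ 0.71  0.78 -0.66  0.18 -0.27  1.98  2.46]
```

```bash
python3 - <<'E'
from h import status
from sim import *
q=status.read_state()["qpos"]
for d in ([0,0,4.1],[-1.5,.5,3.8],[-3,1,2.5],[-3,-1,2.5],[-1,-2.5,3],[-1,2.5,3],[2,2,3],[0,4,0],[0,-4,0],[3,-2,0]):
  for y in (0,.1):
    print(y);seq(q,[(d,y,4),(d,y,4)])
E
```

```text
0
   [0, 0, 4.1] 0 4 tcp [ 594. -193.  720.] tilt 0.721 head 61 yz 0.136 q [ 0.9   0.64 -1.06  0.48 -0.11  1.98  2.42]
   [0, 0, 4.1] 0 4 tcp [ 565. -148.  804.] tilt 0.774 head 55 yz 0.087 q [ 0.93  0.55 -1.17  0.43 -0.12  1.98  2.29]
0.1
   [0, 0, 4.1] 0.1 4 tcp [ 727. -146.  684.] tilt 0.832 head 63 yz -0.040 q [ 0.6   0.82 -0.91  0.18 -0.14  1.98  2.66]
   [0, 0, 4.1] 0.1 4 tcp [708. -51. 743.] tilt 0.949 head 71 yz -0.176 q [ 0.54  0.8  -1.13  0.18 -0.1   1.98  2.76]
0
   [-1.5, 0.5, 3.8] 0 4 tcp [ 549. -187.  727.] tilt 0.710 head 63 yz 0.151 q [ 1.01  0.59 -1.11  0.58 -0.15  1.98  2.42]
   [-1.5, 0.5, 3.8] 0 4 tcp [ 481. -130.  813.] tilt 0.752 head 58 yz 0.112 q [ 1.17  0.45 -1.25  0.62 -0.25  1.98  2.32]
0.1
   [-1.5, 0.5, 3.8] 0.1 4 tcp [ 528. -145.  675.] tilt 0.721 head 80 yz 0.103 q [ 1.02  0.65 -1.25  0.74 -0.1   1.98  2.67]
   [-1.5, 0.5, 3.8] 0.1 4 tcp [453. -41. 705.] tilt 0.761 head 92 yz 0.010 q [ 1.07  0.51 -1.25  0.93 -0.31  1.98  2.91]
0
   [-3, 1, 2.5] 0 4 tcp [ 507. -192.  712.] tilt 0.691 head 67 yz 0.178 q [ 1.11  0.55 -1.09  0.71 -0.21  1.98  2.49]
   [-3, 
[... 2969 characters left out ...]
] 0.1 4 tcp [ 734. -313.  529.] tilt 0.780 head 62 yz -0.047 q [ 0.74  1.01 -0.85  0.18 -0.08  1.98  2.94]
   [0, -4, 0] 0.1 4 tcp [ 770. -285.  456.] tilt 0.463 head 63 yz -0.037 q [ 0.59  1.03 -1.25  0.18  0.65  1.98  2.94]
0
   [3, -2, 0] 0 4 tcp [ 704. -278.  577.] tilt 0.706 head 62 yz 0.146 q [ 0.75  0.9  -0.91  0.28 -0.01  1.98  2.59]
   [3, -2, 0] 0 4 tcp [ 733. -310.  537.] tilt 0.714 head 60 yz 0.127 q [ 0.72  0.98 -0.89  0.18  0.02  1.98  2.64]
0.1
   [3, -2, 0] 0.1 4 tcp [ 764. -232.  527.] tilt 0.762 head 68 yz 0.001 q [ 0.62  1.   -0.79  0.18 -0.12  1.98  2.88]
   [3, -2, 0] 0.1 4 tcp [ 801. -162.  456.] tilt 0.606 head 76 yz -0.017 q [ 0.48  1.07 -1.25  0.18  0.5   1.98  2.94]
```

```bash

python3 -m handwheel '[{"delta_pos":[0,-3.5,1],"yaw":0.05},{"delta_pos":[0,-3.5,1],"yaw":0.05},{"delta_pos":[0,-3.5,1],"yaw":0.05},{"delta_pos":[0,-3.5,1],"yaw":0.05}]' >/dev/null
python3 -c "
from h import *
tool()"
python3 -m handwheel '[{"delta_pos":[0,0,4],"yaw":0.05},{"delta_pos":[0,0,4],"yaw":0.05},{"delta_pos":[0,0,4],"yaw":0.05},{"delta_pos":[0,0,4],"yaw":0.05}]' >/dev/null
python3 -c "
from h import *
tool()"
```

```text
t 11.97 tcp [ 588.8 -296.4  576.2] tilt 0.7 head 71.4 ytool [-0.883  0.453  0.125] q [ 1.    0.79 -0.97  0.56 -0.08  1.98  2.82] F [ 0.5 -0.3  0.5] w 85.4 0.0
t 12.3 tcp [ 557.4 -273.4  645.6] tilt 0.69 head 65.6 ytool [-0.894  0.447  0.031] q [ 1.09  0.72 -1.19  0.58  0.01  1.98  2.77] F [ 0.5 -1.5  0.1] w 85.4 0.0
```

```bash

python3 -m handwheel '[{"delta_pos":[0,0,4],"yaw":0.05}]' >/dev/null
python3 - <<'E'
from h import *
s,R=tool()
from sim import *
q0=s["qpos"]
def pose(x,y,z,T,h):
    h=np.radians(h);zt=np.array([np.sin(T)*np.cos(h),np.sin(T)*np.sin(h),-np.cos(T)]);yt=np.array([np.cos(h+np.pi/2),np.sin(h+np.pi/2),0]);return np.array([x,y,z]),Rn.from_matrix(np.array([np.cross(yt,zt),yt,zt]).T)
for nm,pp in(("bowl",(486,-83,60)),("scaleup",(548,211,160)),("scalelo",(548,211,60)),("weight",(530,-230,100))):
  t,R=pose(*pp,.69,-167.6)
  for j3 in(-1.2,-.6,0,.6):
    best=None
    for g in ([.2,1,0,1,0,1.7,-1.4],[1,1,0,1,0.5,1.5,-1],[-1,1,0,1,-.5,1.5,-1]):
      g=np.array(g);g[2]=j3
      f=lambda x:np.concatenate([fk(x)[0]-t,300*(fk(x)[1].inv()*R).as_rotvec(),[100*(x[2]-j3)]])
      r=least_squares(f,g,bounds=(LO,HI))
      if best is None or r.cost<best.cost: best=r
    print(nm,j3,round(best.cost,1),best.x.round(2))
for a in ([([1,2,-3.5],-.12,10),([0,3,-2],-.12,10),([0,2,0],-.12,10),([0,0,-1],-.08,5)],[([0,1,-3.9],0,8),([1.5,3,0],-.12,10),([0,3,0],-.12,10),([0,0,0],-.12,10),([0,0,-1],-.1,4)]): print();seq(q0,a)
E
```

```text
t 12.38 tcp [ 550.2 -284.4  657.3] tilt 0.669 head 61.7 ytool [-0.874  0.486  0.011] q [ 1.12  0.7  -1.24  0.57  0.06  1.98  2.74] F [ 0.1  0.7 -0. ] w 85.5 0.0
bowl -1.2 0.0 [ 0.5   1.32 -1.2   1.45  0.89  1.83 -2.19]
bowl -0.6 0.0 [ 0.29  1.08 -0.6   1.45  0.55  1.51 -1.83]
bowl 0 0.0 [-0.    1.    0.    1.45  0.17  1.37 -1.44]
bowl 0.6 0.0 [-0.3   1.08  0.6   1.45 -0.24  1.38 -1.03]
scaleup -1.2 0.0 [-0.    1.27 -1.2   1.02  0.67  1.97 -2.34]
scaleup -0.6 0.0 [-0.15  1.09 -0.6   1.02  0.29  1.81 -2.02]
scaleup 0 0.0 [-0.37  1.03 -0.    1.02 -0.07  1.78 -1.71]
scaleup 0.6 0.0 [-0.59  1.09  0.6   1.02 -0.43  1.86 -1.4 ]
scalelo -1.2 0.0 [ 0.01  1.39 -1.2   1.05  0.77  1.88 -2.34]
scalelo -0.6 0.0 [-0.15  1.2  -0.6   1.05  0.35  1.68 -2.03]
scalelo 0 0.0 [-0.37  1.14 -0.    1.05 -0.07  1.64 -1.7 ]
scalelo 0.6 0.0 [-0.6   1.2   0.6   1.05 -0.48  1.73 -1.38]
weight -1.2 5.1 [ 0.61  1.29 -1.17  1.22  1.    1.98 -1.86]
weight -0.6 0.0 [ 0.44  1.1  -0.6   1.21  0.66  1.7  -1.59]
weight 0 0.0 [ 0.18  1.03  0.    1.21  0.28  1.54 -1.27]
weight 0.6 0.0 [-0.07  1.1   0.6   1.21 -0.13  1.51 -0
[... 380 characters left out ...]
-1] -0.08 5 tcp [514.   9. 159.] tilt 0.551 head -162 yz 0.070 q [-0.55  0.96  0.84  1.45 -0.38  1.49 -1.06]

   [0, 1, -3.9] 0 8 tcp [ 555. -233.  372.] tilt 0.662 head 61 yz 0.003 q [ 1.33  0.77 -1.22  1.49  0.07  1.18  2.9 ]
   [1.5, 3, 0] -0.12 10 tcp [655. -45. 400.] tilt 0.677 head 0 yz 0.073 q [ 0.37  0.2  -0.38  1.94  0.06  0.34  1.44]
   [0, 3, 0] -0.12 10 tcp [658.  33. 366.] tilt 0.672 head -60 yz 0.084 q [-0.83  0.53  0.61  1.59  0.43  0.96 -0.15]
   [0, 0, 0] -0.12 10 tcp [641.  22. 357.] tilt 0.669 head -127 yz 0.098 q [-0.54  0.94  0.74  0.83 -0.01  1.9  -0.73]
   [0, 0, -1] -0.1 4 tcp [622.  14. 305.] tilt 0.654 head -148 yz 0.106 q [-0.43  1.    0.71  0.82 -0.16  1.98 -1.05]
```

```bash

python3 - <<'E'
from h import status
from sim import *
q0=status.read_state()["qpos"]
for a in ([([1.7,2.6,-.6],-.12,9),([-.2,.4,-1.4],-.12,11),([-.4,0,-1.6],-.12,9),([0,0,-1],-.12,4)],
 [([2,1.,0],-.12,9),([.2,1.8,-1.4],-.12,11),([-.4,0,-1.6],-.12,9),([0,0,-1],-.12,4)],
 [([1,.5,0],0,6),([1.7,1.,0],-.12,9),([-.2,1.8,-1.4],-.12,11),([-.4,0,-1.6],-.12,9),([0,0,-1],-.12,4)]): print();seq(q0,a)
E
```

```text
[1.7, 2.6, -0.6] -0.12 9 tcp [688. -89. 628.] tilt 0.668 head 0 yz 0.003 q [ 0.77  0.22 -0.85  1.33  0.16  1.    1.53]
   [-0.2, 0.4, -1.4] -0.12 11 tcp [650. -76. 485.] tilt 0.650 head -71 yz 0.025 q [-0.04  0.42 -0.4   1.35  0.82  1.46 -0.23]
   [-0.4, 0, -1.6] -0.12 9 tcp [610. -82. 340.] tilt 0.647 head -132 yz 0.027 q [-0.09  0.79 -0.17  1.04  0.51  1.85 -1.01]
   [0, 0, -1] -0.12 4 tcp [606. -84. 300.] tilt 0.645 head -159 yz 0.028 q [-0.01  0.91 -0.1   0.88  0.29  1.97 -1.32]

   [2, 1.0, 0] -0.12 9 tcp [ 721. -223.  677.] tilt 0.666 head -1 yz -0.006 q [ 0.83  0.39 -0.88  0.98  0.24  1.22  1.66]
   [0.2, 1.8, -1.4] -0.12 11 tcp [731. -49. 528.] tilt 0.653 head -73 yz 0.012 q [-0.16  0.59 -0.31  0.94  0.82  1.66 -0.08]
   [-0.4, 0, -1.6] -0.12 9 tcp [669. -64. 363.] tilt 0.639 head -132 yz 0.037 q [-0.2   0.91  0.1   0.71  0.38  1.98 -0.83]
   [0, 0, -1] -0.12 4 tcp [639. -73. 302.] tilt 0.612 head -157 yz 0.055 q [-0.14  0.96  0.27  0.76  0.08  1.98 -1.17]

   [1, 0.5, 0] 0 6 tcp [ 599. -267.  663.] tilt 0.670 head 59 yz -0.018 q [ 0.98  0.73 -1.21  0.5   0.1   1.96  2.69]
   [1.7, 1.0, 0] -0.12 9 tcp [ 754. -192.  675.] tilt 0.665 head -1 yz -0.007 q [ 0.71  0.42 -0.84  0.93  0.3   1.24  1.59]
   [-0.2, 1.8, -1.4] -0.12 11 tcp [724. -15. 526.] tilt 0.653 head -74 yz 0.007 q [-0.21  0.6  -0.32  0.92  0.83  1.71 -0.12]
   [-0.4, 0, -1.6] -0.12 9 tcp [661. -33. 359.] tilt 0.636 head -132 yz 0.034 q [-0.25  0.9   0.12  0.73  0.34  1.98 -0.87]
   [0, 0, -1] -0.12 4 tcp [634. -41. 300.] tilt 0.611 head -157 yz 0.050 q [-0.18  0.95  0.27  0.78  0.06  1.98 -1.21]
```

```bash

python3 -m handwheel '[{"delta_pos":[1.7,2.6,-0.6],"yaw":-0.12},{"delta_pos":[1.7,2.6,-0.6],"yaw":-0.12},{"delta_pos":[1.7,2.6,-0.6],"yaw":-0.12},{"delta_pos":[1.7,2.6,-0.6],"yaw":-0.12},{"delta_pos":[1.7,2.6,-0.6],"yaw":-0.12},{"delta_pos":[1.7,2.6,-0.6],"yaw":-0.12},{"delta_pos":[1.7,2.6,-0.6],"yaw":-0.12},{"delta_pos":[1.7,2.6,-0.6],"yaw":-0.12},{"delta_pos":[1.7,2.6,-0.6],"yaw":-0.12}]' >/dev/null
python3 - <<'E'
from h import *
s,R=tool()
from sim import *
q0=s["qpos"]
for a in ([([-.2,.4,-1.4],-.12,11),([-.4,0,-2.2],-.12,9),([0,0,-1.5],-.12,4)],[([-.2,.4,-1.4],-.12,6),([-.2,.4,-2],-.12,6),([0,0,-2.5],-.12,8),([0,0,-1.5],-.12,4)]): print();seq(q0,a)
E
```

```text
t 13.13 tcp [693.2 -66.3 605.4] tilt 0.666 head 3.4 ytool [-0.045  0.999  0.011] q [ 0.82  0.23 -0.94  1.37  0.22  0.97  1.51] F [ 1.1 -0.4 -0.6] w 85.2 0.0

   [-0.2, 0.4, -1.4] -0.12 11 tcp [650. -65. 471.] tilt 0.648 head -71 yz 0.008 q [-0.03  0.44 -0.45  1.38  0.84  1.46 -0.25]
   [-0.4, 0, -2.2] -0.12 9 tcp [611. -71. 274.] tilt 0.644 head -132 yz 0.008 q [-0.08  0.84 -0.21  1.13  0.52  1.74 -1.07]
   [0, 0, -1.5] -0.12 4 tcp [609. -72. 214.] tilt 0.642 head -159 yz 0.009 q [ 0.    0.97 -0.15  0.98  0.3   1.82 -1.36]

   [-0.2, 0.4, -1.4] -0.12 6 tcp [663. -77. 539.] tilt 0.655 head -37 yz 0.004 q [ 0.27  0.23 -0.6   1.5   0.71  1.09  0.41]
   [-0.2, 0.4, -2] -0.12 6 tcp [648. -62. 422.] tilt 0.646 head -78 yz 0.007 q [-0.06  0.5  -0.41  1.4   0.83  1.47 -0.4 ]
   [0, 0, -2.5] -0.12 8 tcp [644. -67. 223.] tilt 0.642 head -132 yz 0.009 q [-0.09  0.93 -0.21  1.06  0.53  1.71 -1.07]
   [0, 0, -1.5] -0.12 4 tcp [640. -69. 163.] tilt 0.639 head -159 yz 0.010 q [-0.01  1.07 -0.16  0.88  0.32  1.81 -1.37]
```

```bash

python3 -m handwheel '[{"delta_pos":[-0.2,0.4,-1.4],"yaw":-0.12},{"delta_pos":[-0.2,0.4,-1.4],"yaw":-0.12},{"delta_pos":[-0.2,0.4,-1.4],"yaw":-0.12},{"delta_pos":[-0.2,0.4,-1.4],"yaw":-0.12},{"delta_pos":[-0.2,0.4,-1.4],"yaw":-0.12},{"delta_pos":[-0.2,0.4,-1.4],"yaw":-0.12},{"delta_pos":[-0.2,0.4,-2],"yaw":-0.12},{"delta_pos":[-0.2,0.4,-2],"yaw":-0.12},{"delta_pos":[-0.2,0.4,-2],"yaw":-0.12}]' >/dev/null
python3 -c "
from h import *
tool()"
python3 -m handwheel '[{"delta_pos":[-0.2,0,-2],"yaw":-0.12},{"delta_pos":[-0.2,0,-2],"yaw":-0.12},{"delta_pos":[-0.2,0,-2],"yaw":-0.12},{"delta_pos":[0,0,-2.5],"yaw":-0.12},{"delta_pos":[0,0,-2.5],"yaw":-0.12},{"delta_pos":[0,0,-2.5],"yaw":-0.12},{"delta_pos":[0,0,-2.5],"yaw":-0.12}]' >/dev/null
python3 -c "
from h import *
tool()"
```

```text
t 13.88 tcp [676.4 -34.3 468.4] tilt 0.657 head -53.2 ytool [0.812 0.583 0.016] q [ 0.07  0.39 -0.59  1.47  0.89  1.33 -0.08] F [-0.  -0.4 -0.2] w 85.1 0.0
t 14.47 tcp [671.1 -33.9 306.9] tilt 0.654 head -101.3 ytool [ 0.976 -0.215  0.015] q [-0.12  0.78 -0.38  1.17  0.77  1.68 -0.77] F [-0.  -0.7 -0.3] w 85.2 0.0
```

```bash

python3 -m handwheel '[{"delta_pos":[-1.8,-0.5,-1.9],"yaw":-0.1157},{"delta_pos":[-1.8,-0.5,-1.9],"yaw":-0.1157},{"delta_pos":[-1.8,-0.5,-1.9],"yaw":-0.1157},{"delta_pos":[-1.8,-0.5,-1.9],"yaw":-0.1157},{"delta_pos":[-1.8,-0.5,-1.9],"yaw":-0.1157},{"delta_pos":[-1.8,-0.5,-1.9],"yaw":-0.1157},{"delta_pos":[-1.8,-0.5,-1.9],"yaw":-0.1157},{"delta_pos":[-1.8,-0.5,-1.9],"yaw":-0.1157},{"delta_pos":[-1.8,-0.5,-1.9],"yaw":-0.1157},{"delta_pos":[-1.8,-0.5,-1.9],"yaw":-0.1157}]' >/dev/null
python3 - <<'E'
from h import *
s,R=tool()
im=get_image("wrist"); save(im,"wrist1"); H=np.array(im["hand_eye"]);print(H.round(3))
d=im["z_map"];v,u=np.mgrid[:384,:512]
p=np.stack([(u-im["cx"])/im["fx"]*d,-(v-im["cy"])/im["fy"]*d,-d,np.ones_like(d)],-1)@H.T
W=p[...,:3]@R.T+s["eef_pos"]
rgb=im["color"].astype(int);m=(rgb[...,2]>rgb[...,0]+40)&(d>0)
Q=W[m];from meas import circ
print("blue",len(Q),Q.mean(0).round(1),np.percentile(Q[:,2],[5,50,95]).round(1))
Qr=Q[(Q[:,2]>20)&(Q[:,2]<34)];print("rim",len(Qr),circ(Qr))
E
date
```

```text
t 15.3 tcp [491.4 -85.4 116.8] tilt 0.651 head -167.7 ytool [ 0.194 -0.981  0.014] q [ 0.13  0.91 -0.22  1.43  0.26  1.48 -1.56] F [-0.1  0.8 -0.2] w 85.1 0.0
[[ 0.00000e+00  9.62000e-01  2.75000e-01  6.99640e+01]
 [ 1.00000e+00  0.00000e+00 -1.00000e-03  1.40000e+00]
 [-1.00000e-03  2.75000e-01 -9.62000e-01 -1.69196e+02]
 [ 0.00000e+00  0.00000e+00  0.00000e+00  1.00000e+00]]
blue 4210 [495.  -81.6  13.2] [ 3.4 11.5 26.2]
rim 1322 [495.6 -82.1  26.6]
Mon Nov 30 00:39:28 UTC 2026
```

View pics/wrist1.png

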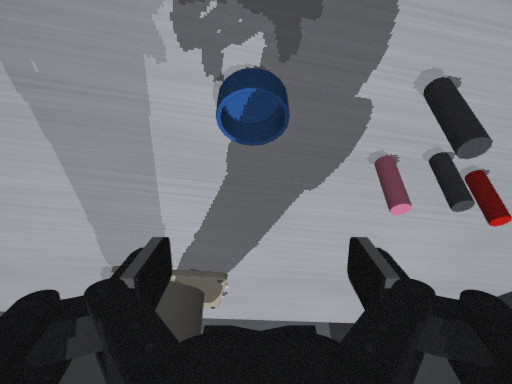

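```bash

python3 -m handwheel '[{"delta_pos":[-0.2,0.1,-3],"yaw":0},{"delta_pos":[-0.2,0.1,-3],"yaw":0},{"delta_pos":[0,0,-2.5],"yaw":0},{"delta_pos":[0,0,-1.5],"yaw":0},{"delta_pos":[0,0,-0.6],"yaw":0},{"delta_pos":[0,0,0],"yaw":0}]'
python3 -c "
from h import *
tool()"
```

```text
clock: 15.85
eef_pos: [486.5, -83.7, 10.8]
tool_rot: [3.126, 0.655, 0.192]
force: [-0.7, -0.2, 0.9]
width: 85.8
gripper_force: 0.0
t 15.85 tcp [486.5 -83.7  10.8] tilt 0.655 head -167.5 ytool [ 0.201 -0.98   0.013] q [ 0.12  1.05 -0.21  1.46  0.29  1.32 -1.59] F [-0.7 -0.2  0.9] w 85.8 0.0
```

```bash

python3 -m handwheel '[{"delta_pos":[0,0,0],"yaw":0},{"delta_pos":[0,0,0],"yaw":0},{"delta_pos":[0,0,0],"yaw":0},{"delta_pos":[0,0,0],"yaw":0},{"delta_pos":[0,0,0],"yaw":0},{"delta_pos":[0,0,0],"yaw":0}]' -1
python3 -m handwheel '[{"delta_pos":[0,0,0.5],"yaw":0},{"delta_pos":[0,0,2],"yaw":0},{"delta_pos":[0,0,3],"yaw":0},{"delta_pos":[0,0,3],"yaw":0},{"delta_pos":[0,0,0],"yaw":0}]'
python3 - <<'E'
from h import *
tool()
im=get_image("side"); save(im,"side1")
for b in models.boxes_of(im,"bowl")[:2]: print(b["score"],np.round(b["rect"]))
cv2.imwrite("pics/side1c.png",cv2.resize(im["color"][170:300,170:330,::-1],None,fx=4,fy=4))
E
```

```text
clock: 16.35
eef_pos: [486.7, -84.1, 11.9]
tool_rot: [3.125, 0.654, 0.191]
force: [-0.5, -0.4, -0.1]
width: 12.4
gripper_force: 0.0
clock: 16.77
eef_pos: [489.3, -84.0, 101.4]
tool_rot: [3.123, 0.647, 0.19]
force: [0.8, 1.0, 0.6]
width: 0.1
gripper_force: 0.0
t 16.77 tcp [489.3 -84.  101.4] tilt 0.647 head -167.4 ytool [ 0.199 -0.98   0.015] q [ 0.13  0.93 -0.22  1.45  0.27  1.44 -1.57] F [0.8 1.  0.6] w 0.1 0.0
0.87 [241. 253. 260. 274.]
```

View pics/side1c.png

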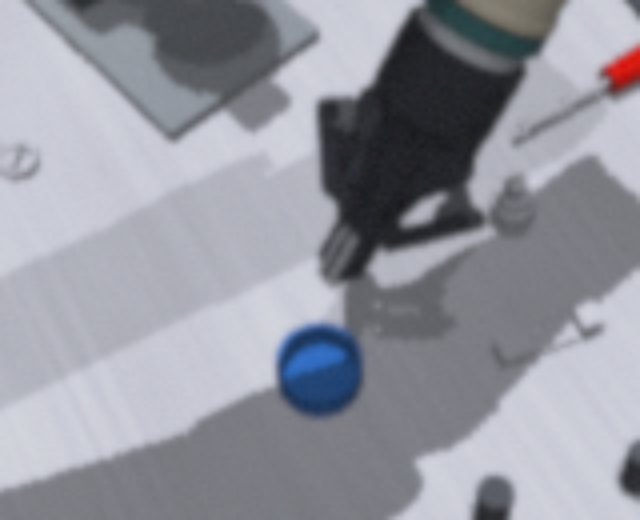

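```bash

cat >> meas.py <<'E'
def wcloud(s,R):
    im=get_image("wrist"); H=np.array(im["hand_eye"])
    d=im["z_map"];v,u=np.mgrid[:384,:512]
    p=np.stack([(u-im["cx"])/im["fx"]*d,-(v-im["cy"])/im["fy"]*d,-d,np.ones_like(d)],-1)@H.T
    W=p[...,:3]@R.T+s["eef_pos"];W[d==0]=np.nan
    return im,W
def blue(im,W):
    rgb=im["color"].astype(int);m=(rgb[...,2]>rgb[...,0]+40)&~np.isnan(W[...,0]);return W[m]
E
python3 -m handwheel '[{"delta_pos":[0,0,0],"yaw":0},{"delta_pos":[0,0,0],"yaw":0},{"delta_pos":[0,0,0],"yaw":0},{"delta_pos":[0,0,0],"yaw":0},{"delta_pos":[0,0,0],"yaw":0}]' 1 | grep width
python3 - <<'E'
from meas import *
s,R=tool();im,W=wcloud(s,R);Q=blue(im,W);Q=Q[(Q[:,2]>21)&(Q[:,2]<33)];print(len(Q),circ(Q),Q[:,2].max())
# finger geometry: points in tool frame within 60 mm of TCP
T=(W-s["eef_pos"])@R;m=(np.abs(T[...,1])<70)&(np.abs(T[...,1])>30)&(T[...,2]>-60)&(T[...,2]<10)&(np.abs(T[...,0])<25);t=T[m]
print(len(t),t.min(0).round(1),t.max(0).round(1))
for lo in(-30,-25,-20,-15,-10): 
    k=t[(t[:,2]>lo)&(t[:,2]<lo+5)];print(lo,len(k),k.min(0).round(1)if len(k) else'',k.max(0).round(1)if len(k)else'')
E
```

```text
width: 60.3
t 17.28 tcp [486.  -83.9  95.9] tilt 0.656 head -167.6 ytool [ 0.2   -0.98   0.012] q [ 0.13  0.94 -0.22  1.45  0.27  1.44 -1.57] F [ 0.1  0.2 -0.2] w 60.3 0.0
1455 [495.6 -82.1  26.6] 27.513184748156604
1751 [-11.4 -42.5 -60. ] [ 11.9  45.6 -30.5]
-30 0  
-25 0  
-20 0  
-15 0  
-10 0
```

```bash

python3 -m handwheel '[{"delta_pos":[0,0,0],"yaw":0},{"delta_pos":[0,0,0],"yaw":0},{"delta_pos":[0,0,0],"yaw":0}]' 1 | grep width
python3 - <<'E'
from meas import *
s,R=tool();im,W=wcloud(s,R);save(im,"wrist2")
T=(W-s["eef_pos"])@R
for (u,v) in((150,245),(165,245),(160,270),(145,280),(370,245),(360,270),(380,290),(350,240)): print(u,v,T[v,u].round(1),im["z_map"][v,u].round(1),im["color"][v,u])
d=im["z_map"];m=(d>0)&(W[...,2]>45);m[:200]&=False
t=T[m];print(t[:,2].max(), [ (np.round(lo),len(t[(t[:,2]>lo)&(t[:,2]<lo+5)])) for lo in range(-80,20,5)])
E
```

```text
width: 85.6
t 17.58 tcp [486.4 -83.9  96.4] tilt 0.655 head -167.5 ytool [ 0.2   -0.98   0.013] q [ 0.13  0.93 -0.22  1.45  0.27  1.44 -1.57] F [-1.   0.5  0.2] w 85.6 0.0
150 245 [ 11.3 -45.5 -52.4] 128.3 [60 63 64]
165 245 [  8.5 -40.9 -46.9] 134.5 [10 14 15]
160 270 [  1.1 -41.  -55.8] 127.9 [16 19 21]
145 280 [  6.5 -41.1 -71.5] 111.3 [26 23 19]
370 245 [ 11.   49.4 -52. ] 128.9 [60 63 65]
360 270 [  1.6  44.4 -56.7] 127.0 [11 18 18]
380 290 [  5.6  44.7 -76.5] 106.8 [25 28 33]
350 240 [  7.9  44.3 -40.7] 140.7 [10 15 14]
839.8741762954915 [(np.int64(-80), 747), (np.int64(-75), 655), (np.int64(-70), 825), (np.int64(-65), 799), (np.int64(-60), 684), (np.int64(-55), 638), (np.int64(-50), 519), (np.int64(-45), 305), (np.int64(-40), 14), (np.int64(-35), 0), (np.int64(-30), 0), (np.int64(-25), 0), (np.int64(-20), 0), (np.int64(-15), 0), (np.int64(-10), 0), (np.int64(-5), 0), (np.int64(0), 0), (np.int64(5), 0), (np.int64(10), 0), (np.int64(15), 0)]
```

```bash

python3 -m handwheel '[{"delta_pos":[-0.6,-0.1,-3],"yaw":0},{"delta_pos":[-0.6,-0.1,-3],"yaw":0},{"delta_pos":[0,-0.1,-3],"yaw":0},{"delta_pos":[0,0,-1.4],"yaw":0},{"delta_pos":[0,0,-0.5],"yaw":0},{"delta_pos":[0,0,0],"yaw":0}]' | egrep "pos|force"
python3 -m handwheel '[{"delta_pos":[0,0,0],"yaw":0},{"delta_pos":[0,0,0],"yaw":0},{"delta_pos":[0,0,0],"yaw":0},{"delta_pos":[0,0,0],"yaw":0},{"delta_pos":[0,0,0],"yaw":0}]' -1
```

```text
eef_pos: [474.0, -86.8, -13.1]
force: [-0.7, 0.6, -0.0]
gripper_force: 0.0
clock: 18.55
eef_pos: [476.2, -86.5, -10.5]
tool_rot: [3.125, 0.651, 0.191]
force: [2.1, 1.3, 4.8]
width: 56.0
gripper_force: 62.6
```

```bash

python3 -m handwheel '[{"delta_pos":[0,0,1],"yaw":0},{"delta_pos":[0,0,2.5],"yaw":0},{"delta_pos":[0,0,3.5],"yaw":0},{"delta_pos":[0,0,3.5],"yaw":0},{"delta_pos":[0,0,3],"yaw":0},{"delta_pos":[0,0,1.3],"yaw":0},{"delta_pos":[0,0,0],"yaw":0}]' | egrep "pos|force|width"
python3 -m handwheel '[{"delta_pos":[0.8,2,0],"yaw":0},{"delta_pos":[0.8,3,0],"yaw":0},{"delta_pos":[0.8,3.2,0],"yaw":0},{"delta_pos":[0.8,3.2,0],"yaw":0},{"delta_pos":[0.8,3.2,0],"yaw":0},{"delta_pos":[0.8,3.2,0],"yaw":0},{"delta_pos":[0.8,3.2,0],"yaw":0},{"delta_pos":[0.8,3.2,0],"yaw":0},{"delta_pos":[0.8,3,0],"yaw":0},{"delta_pos":[0.8,2,0],"yaw":0}]' | egrep "pos|force|width|clock"
python3 - <<'E'
from meas import *
s,R=tool();im,W=wcloud(s,R);save(im,"wrist3");Q=blue(im,W);print("blue",len(Q),np.percentile(Q,[2,50,98],axis=0).round(1))
k=Q[Q[:,2]>np.percentile(Q[:,2],60)];print(circ(k))
im=get_image("side");save(im,"side2");P=cloud(im);Q=blue(im,P);Q=Q[Q[:,2]>110];Q=Q[(Q[:,0]>450)&(Q[:,1]>100)&(Q[:,1]<320)];print("side blue",len(Q),np.percentile(Q,[2,50,98],axis=0).round(1) if len(Q)>5 else '')
cv2.imwrite("pics/side2c.png",cv2.resize(im["color"][60:230,130:320,::-1],None,fx=4,fy=3.5))
E
```

```text
eef_pos: [476.6, -87.0, 139.0]
force: [0.2, 0.1, -0.6]
width: 56.1
gripper_force: 63.8
clock: 19.97
eef_pos: [553.2, 208.8, 133.8]
force: [-0.2, 1.2, -0.8]
width: 56.0
gripper_force: 63.8
t 19.97 tcp [553.2 208.8 133.8] tilt 0.657 head -167.5 ytool [ 0.203 -0.979  0.01 ] q [-0.24  1.06 -0.28  1.02  0.09  1.73 -1.85] F [-0.2  1.2 -0.8] w 56.0 63.8
blue 9351 [[546.2 186.7 145.8]
 [590.2 213.2 160.7]
 [600.3 238.2 170.2]]
[573.3 211.5  26.6]
side blue 271 [[542.  188.8 145.1]
 [568.3 228.3 156.3]
 [594.2 244.9 171. ]]
```

View pics/side2c.png

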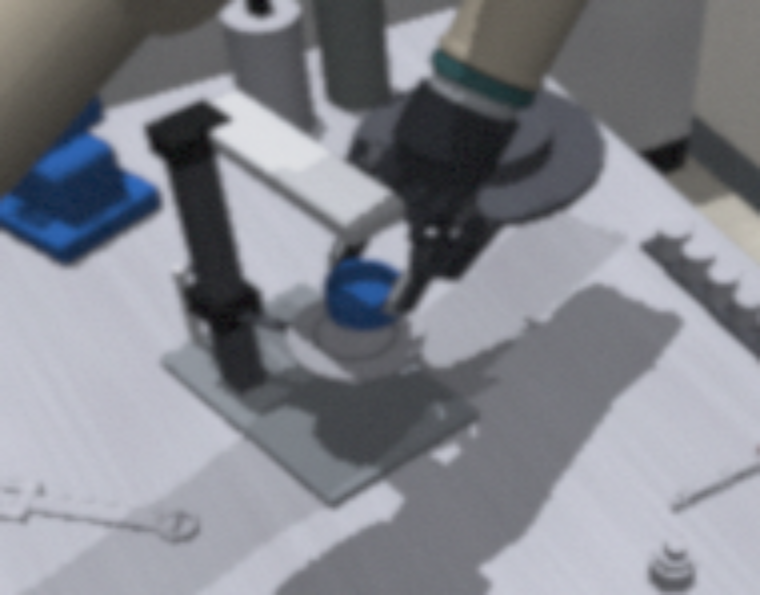

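View pics/wrist3.png

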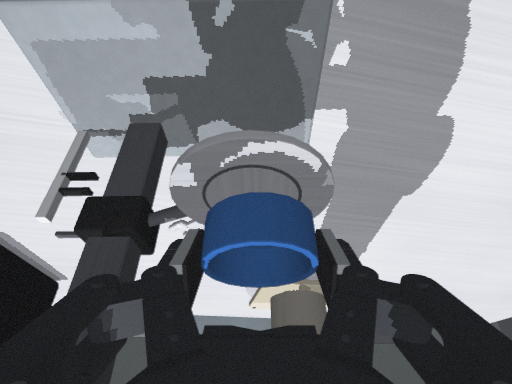

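```bash

python3 - <<'E'
from meas import *
s,R=tool();im,W=wcloud(s,R);Q=W.reshape(-1,3);Q=Q[(np.abs(Q[:,2]-120)<4)&(np.hypot(Q[:,0]-560,Q[:,1]-214)<70)]
print("pan pts",len(Q),Q[:,2].mean().round(1))
# max extents: outer hull circle
h=cv2.convexHull(Q[:,:2].astype(np.float32))[:,0]
from scipy.optimize import least_squares
f=least_squares(lambda c:np.hypot(h[:,0]-c[0],h[:,1]-c[1])-50,[560,214],loss="soft_l1",f_scale=1.5);print("pan c",f.x.round(1),"res",np.abs(f.fun).mean().round(2))
B=blue(im,W);B=B[B[:,2]>164];A=np.c_[B[:,:2]-B[:,:2].mean(0),np.ones(len(B))];c=np.linalg.lstsq(A,B[:,2],rcond=None)[0];print("rim plane",c.round(3),len(B), "clock",status.read_state()["clock"])
E
```

```text
t 20.07 tcp [553.1 210.2 133.1] tilt 0.656 head -167.5 ytool [ 0.205 -0.979  0.009] q [-0.25  1.06 -0.28  1.02  0.09  1.73 -1.85] F [-0.8  0.5 -0. ] w 55.9 63.8
pan pts 9662 120.0
pan c [560.5 213.3] res 0.3
rim plane [1.00000e-03 3.00000e-03 1.67414e+02] 3126 clock 20.1167
```

```bash

python3 -m handwheel '[{"delta_pos":[-1.2,0,-0.5],"yaw":0},{"delta_pos":[0,0,-1.5],"yaw":0},{"delta_pos":[0,0,-1],"yaw":0},{"delta_pos":[0,0,-1.2],"yaw":0},{"delta_pos":[0,0,-1.2],"yaw":0},{"delta_pos":[0,0,-1.2],"yaw":0},{"delta_pos":[0,0,-1.2],"yaw":0},{"delta_pos":[0,0,-0.8],"yaw":0},{"delta_pos":[0,0,-0.4],"yaw":0},{"delta_pos":[0,0,0],"yaw":0}]' | egrep "pos|force|width|clock"
python3 -m handwheel '[{"delta_pos":[0,0,-0.1],"yaw":0},{"delta_pos":[0,0,0],"yaw":0}]' | egrep "pos|force:"
python3 -m handwheel '[{"delta_pos":[0,0,-0.1],"yaw":0},{"delta_pos":[0,0,0],"yaw":0}]' | egrep "pos|force:"
```

```text
clock: 20.95
eef_pos: [542.2, 204.3, 44.5]
force: [-0.3, -2.6, 3.6]
width: 56.2
gripper_force: 64.0
eef_pos: [542.6, 205.2, 45.0]
force: [-1.6, -2.3, 3.0]
gripper_force: 64.0
eef_pos: [542.7, 205.3, 43.9]
force: [-0.7, -2.1, 3.5]
gripper_force: 64.0
```

```bash

python3 -m handwheel '[{"delta_pos":[0,0,-0.3],"yaw":0},{"delta_pos":[0,0,0],"yaw":0}]' | egrep "pos|force:"
python3 -m handwheel '[{"delta_pos":[0,0,-0.3],"yaw":0},{"delta_pos":[0,0,0],"yaw":0}]' | egrep "pos|force:"
python3 -c "
from meas import *
s,R=tool();im,W=wcloud(s,R);save(im,'wrist4');Q=W.reshape(-1,3)
Q=Q[(np.hypot(Q[:,0]-560.5,Q[:,1]-213.3)<50)&(Q[:,2]>30)&(Q[:,2]<75)];h,e=np.histogram(Q[:,2],np.arange(30,76,1.5));print('pan z',e[h.argmax()],h.max())
B=blue(im,W);print(circ(B[B[:,2]>np.percentile(B[:,2],60)]),np.percentile(B[:,2],[2,98]))"
```

```text
eef_pos: [542.7, 205.4, 40.2]
force: [0.8, -2.1, 2.6]
gripper_force: 64.1
eef_pos: [542.7, 205.4, 39.5]
force: [0.3, -1.9, 11.7]
gripper_force: 64.8
t 21.62 tcp [542.7 205.4  39.5] tilt 0.655 head -167.6 ytool [ 0.2   -0.98   0.012] q [-0.24  1.14 -0.27  1.1   0.11  1.57 -1.85] F [ 0.3 -1.9 11.7] w 56.5 64.8
pan z 49.5 7132
[562.8 208.1  26.6] [51.74726999 76.04291893]
```

```bash

python3 -m handwheel '[{"delta_pos":[0,0,0],"yaw":0},{"delta_pos":[0,0,0],"yaw":0},{"delta_pos":[0,0,0.6],"yaw":0},{"delta_pos":[0,0,0.8],"yaw":0},{"delta_pos":[0,0,0.8],"yaw":0},{"delta_pos":[0,0,0.8],"yaw":0},{"delta_pos":[0,0,0.4],"yaw":0},{"delta_pos":[0,0,0],"yaw":0}]' | egrep "pos|force:|width"
python3 -m handwheel '[{"delta_pos":[0,0,0],"yaw":0},{"delta_pos":[0,0,0],"yaw":0},{"delta_pos":[0,0,0],"yaw":0},{"delta_pos":[0,0,0],"yaw":0},{"delta_pos":[0,0,0],"yaw":0},{"delta_pos":[0,0,0],"yaw":0}]' 1 | egrep "pos|force:|width"
python3 -c "
from meas import *
s,R=tool();im,W=wcloud(s,R);save(im,'wrist5');Q=W.reshape(-1,3)
Q=Q[(np.hypot(Q[:,0]-560.5,Q[:,1]-213.3)<50)&(Q[:,2]>30)&(Q[:,2]<125)];h,e=np.histogram(Q[:,2],np.arange(30,126,1.5));print('pan z',e[h.argmax()],h.max())
B=blue(im,W);print(circ(B[B[:,2]>np.percentile(B[:,2],60)]),np.percentile(B[:,2],[2,98]))"
```

```text
eef_pos: [542.9, 205.6, 72.7]
force: [0.8, -0.6, 1.7]
width: 55.8
gripper_force: 64.0
eef_pos: [542.2, 205.2, 71.2]
force: [0.4, -1.1, 0.8]
width: 85.4
gripper_force: 0.2
t 22.83 tcp [542.2 205.2  71.2] tilt 0.655 head -167.6 ytool [ 0.2   -0.98   0.012] q [-0.24  1.11 -0.28  1.1   0.1   1.61 -1.85] F [ 0.4 -1.1  0.8] w 85.4 0.2
pan z 96.0 6955
[563.1 208.4  26.6] [ 98.82105789 123.18622937]
```

```bash

python3 -m handwheel '[{"delta_pos":[0.6,0.13,0.8],"yaw":0},{"delta_pos":[1.2,0.26,1.6],"yaw":0},{"delta_pos":[1.2,0.26,1.6],"yaw":0},{"delta_pos":[1.2,0.26,1.6],"yaw":0},{"delta_pos":[1.2,0.26,1.6],"yaw":0},{"delta_pos":[0.6,0.13,0.8],"yaw":0},{"delta_pos":[0,0,0],"yaw":0}]' | egrep "pos|force:|width"
python3 -c "
from meas import *
s,R=tool();im,W=wcloud(s,R);save(im,'wrist5');Q=W.reshape(-1,3)
Q=Q[(np.hypot(Q[:,0]-560.5,Q[:,1]-213.3)<50)&(Q[:,2]>30)&(Q[:,2]<125)];h,e=np.histogram(Q[:,2],np.arange(30,126,1.));k=Q[np.abs(Q[:,2]-e[h.argmax()])<3];print('pan z',np.median(k[:,2]),h.max())
B=blue(im,W);print(circ(B[B[:,2]>np.percentile(B[:,2],60)]),np.percentile(B[:,2],[2,98]))
C=W.reshape(-1,3)
rgb=im['color'].astype(int)
for x,y in((531.6,-227.4),(456.8,-285.2),(628.8,-245.5)):
    q=near(C,x,y,25,30,90);print(x,y,len(q))
"; date
```

```text
eef_pos: [604.3, 218.9, 152.7]
force: [0.8, 0.4, 1.2]
width: 85.6
gripper_force: 0.0
t 23.47 tcp [604.3 218.9 152.7] tilt 0.65 head -167.6 ytool [ 0.199 -0.98   0.012] q [-0.27  1.14 -0.26  0.76  0.1   1.9  -1.83] F [0.8 0.4 1.2] w 85.6 0.0
pan z 104.7961213884657 2299
[563.1 208.2  26.6] [107.03559    130.96535549]
531.6 -227.4 0
456.8 -285.2 0
628.8 -245.5 0
Mon Nov 30 00:43:28 UTC 2026
```

```bash

python3 -m handwheel '[{"delta_pos":[0,-2,0],"yaw":0},{"delta_pos":[-0.6,-3.8,0],"yaw":0},{"delta_pos":[-0.7,-4,0],"yaw":0},{"delta_pos":[-0.7,-4,0],"yaw":0},{"delta_pos":[-0.7,-4,0],"yaw":0},{"delta_pos":[-0.8,-4,0],"yaw":0},{"delta_pos":[-0.8,-4,0],"yaw":0},{"delta_pos":[-0.8,-4,0],"yaw":0},{"delta_pos":[-0.8,-4,0],"yaw":0},{"delta_pos":[-0.8,-4,-0.5],"yaw":0}]' | egrep "force:"
python3 -m handwheel '[{"delta_pos":[-0.8,-4,-0.5],"yaw":0},{"delta_pos":[-0.6,-3,-0.6],"yaw":0},{"delta_pos":[0,0,0],"yaw":0}]' | egrep "pos|force:"
python3 - <<'E'
from meas import *
s,R=tool();im,W=wcloud(s,R);save(im,"wrist6");C=W.reshape(-1,3)
q=near(C,531,-229,30,15,80);print("tall",len(q),q[:,2].max().round(1));t=q[q[:,2]>60];print(len(t),t.mean(0).round(1),t.min(0).round(1),t.max(0).round(1))
if len(t)>10:
    c,r=cv2.minEnclosingCircle(np.float32(q[:,:2]));print(c,r, circ(q[(q[:,2]>15)&(q[:,2]<60)]))
im=get_image("side");P=cloud(im).reshape(-1,3);Q=P[(np.hypot(P[:,0]-560.5,P[:,1]-213.3)<48)&(P[:,2]>30)&(P[:,2]<125)];h,e=np.histogram(Q[:,2],np.arange(30,126,1.));k=Q[np.abs(Q[:,2]-e[h.argmax()])<3];print('pan z',np.median(k[:,2]),h.max())
B=blue(im,cloud(im));B=B[(B[:,0]>520)&(B[:,1]>160)&(B[:,1]<260)&(B[:,2]>80)];print(len(B),np.percentile(B,[2,50,98],axis=0).round(1))
E
```

```text
force: [1.6, -0.6, 0.2]
gripper_force: 0.0
eef_pos: [516.5, -239.5, 134.5]
force: [-0.2, -0.8, -0.5]
gripper_force: 0.0
t 24.6 tcp [ 516.5 -239.5  134.5] tilt 0.661 head -167.6 ytool [ 0.191 -0.981  0.019] q [ 0.3   0.96 -0.17  1.24  0.36  1.59 -1.35] F [-0.2 -0.8 -0.5] w 85.2 0.0
tall 1837 69.3
781 [ 534.8 -228.2   66.9] [ 521.1 -239.1   60. ] [ 543.5 -217.9   69.3]
(532.28466796875, -228.67742919921875) 11.704301834106445 [ 532.  -228.6   10.7]
pan z 104.74685838817959 79
300 [[531.3 180.7 106. ]
 [559.6 216.  118.6]
 [584.2 235.6 132.6]]
```

```bash

python3 -m handwheel '[{"delta_pos":[-0.2,0.3,-2],"yaw":0},{"delta_pos":[-0.2,0.3,-3],"yaw":0},{"delta_pos":[0,0,-3],"yaw":0},{"delta_pos":[0,0,-2],"yaw":0},{"delta_pos":[0,0,-1.2],"yaw":0},{"delta_pos":[0,0,-0.3],"yaw":0},{"delta_pos":[0,0,0],"yaw":0}]' | egrep "pos|force:"
python3 -m handwheel '[{"delta_pos":[0,0,0],"yaw":0},{"delta_pos":[0,0,0],"yaw":0},{"delta_pos":[0,0,0],"yaw":0},{"delta_pos":[0,0,0],"yaw":0},{"delta_pos":[0,0,0],"yaw":0},{"delta_pos":[0,0,0],"yaw":0},{"delta_pos":[0,0,0],"yaw":0}]' -1
```

```text
eef_pos: [517.2, -222.7, 20.0]
force: [0.4, -0.0, -0.4]
gripper_force: 0.0
clock: 25.87
eef_pos: [517.7, -224.8, 21.3]
tool_rot: [3.124, 0.654, 0.19]
force: [1.2, -1.6, 3.8]
width: 18.8
gripper_force: 57.2
```

```bash

python3 -m handwheel '[{"delta_pos":[0,0,1],"yaw":0},{"delta_pos":[0,0,2.5],"yaw":0},{"delta_pos":[0,0,3.5],"yaw":0},{"delta_pos":[0,0,3.5],"yaw":0},{"delta_pos":[0,0,3],"yaw":0},{"delta_pos":[0,0,1.5],"yaw":0},{"delta_pos":[0,0,0],"yaw":0},{"delta_pos":[0,0,0],"yaw":0}]' | egrep "pos|force|width"
python3 - <<'E'
from meas import *
s,R=tool();im,W=wcloud(s,R);save(im,"wrist7")
T=(W-s["eef_pos"])@R
m=(np.abs(T[...,1])<14)&(T[...,2]>-75)&(T[...,2]<70)&(np.abs(T[...,0])<60)&(W[...,2]>100)
Q=W[m]-s["eef_pos"];print(len(Q),np.percentile(Q,[1,50,99],axis=0).round(1))
# axis by binned centroid in z
for lo in np.arange(-60,60,8):
    k=Q[(Q[:,2]>lo)&(Q[:,2]<lo+8)]
    if len(k)>30: print(lo,len(k),k.mean(0).round(1),np.percentile(k,[2,98],axis=0).round(1)[:, :2].tolist())
E
```

```text
eef_pos: [517.6, -223.6, 170.0]
force: [0.2, -0.5, -2.5]
width: 19.0
gripper_force: 57.4
t 26.53 tcp [ 517.6 -223.6  170. ] tilt 0.653 head -167.6 ytool [ 0.2   -0.98   0.012] q [ 0.28  0.92 -0.19  1.24  0.35  1.63 -1.35] F [ 0.2 -0.5 -2.5] w 19.0 57.4
6750 [[  6.4  -9.1 -18.3]
 [ 22.5   2.8  32. ]
 [ 50.5  23.2  60.8]]
-20 329 [ 22.4  -0.3 -15.8] [[15.8, -9.5], [25.2, 7.6]]
-12 385 [22.1 -0.1 -8. ] [[15.2, -9.4], [24.9, 8.3]]
-4 434 [21.7  0.3  0.1] [[15.5, -10.1], [24.4, 9.0]]
4 476 [21.3  0.8  8. ] [[15.0, -9.5], [24.2, 9.6]]
12 544 [21.7  3.  16.2] [[15.1, -6.8], [29.5, 17.6]]
20 772 [23.5  4.5 24.1] [[15.4, -6.8], [35.6, 19.7]]
28 893 [25.3  5.  32.1] [[16.3, -6.7], [41.2, 21.0]]
36 1075 [27.7  5.6 40.1] [[16.0, -7.0], [47.4, 22.4]]
44 1360 [28.8  6.3 47.3] [[4.6, -6.4], [51.4, 24.2]]
52 389 [37.7  6.9 55.3] [[27.2, -5.3], [51.0, 20.0]]
```

View pics/wrist7.png

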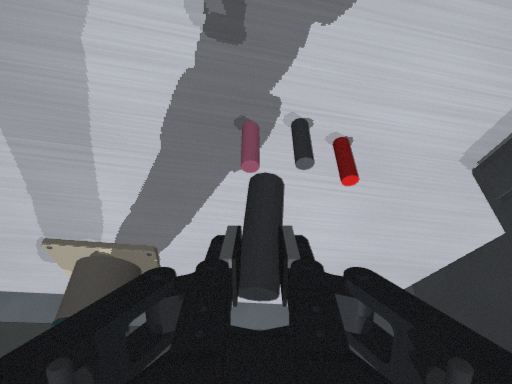

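```bash

python3 -m handwheel '[{"delta_pos":[0.6,2,0],"yaw":0},{"delta_pos":[0.6,3.5,0],"yaw":0},{"delta_pos":[0.6,4,0],"yaw":0},{"delta_pos":[0.6,4,0],"yaw":0},{"delta_pos":[0.6,4,0],"yaw":0},{"delta_pos":[0.6,4,0],"yaw":0},{"delta_pos":[0.6,4,0],"yaw":0},{"delta_pos":[0.6,4,-0.2],"yaw":0},{"delta_pos":[0.6,4,-0.2],"yaw":0},{"delta_pos":[0.6,4,-0.2],"yaw":0}]' | egrep "pos|force:"
python3 -m handwheel '[{"delta_pos":[0.6,4,-0.2],"yaw":0},{"delta_pos":[0.6,2,-0.2],"yaw":0},{"delta_pos":[0,0.6,0],"yaw":0},{"delta_pos":[0,0,0],"yaw":0},{"delta_pos":[0,0,0],"yaw":0},{"delta_pos":[0,0,0],"yaw":0}]' | egrep "pos|force:"
python3 - <<'E'
from meas import *
s,R=tool();im,W=wcloud(s,R);save(im,"wrist8")
T=(W-s["eef_pos"])@R;D=W-s["eef_pos"]
m=(D[...,2]>-22)&(D[...,2]<5)&(np.abs(D[...,0]-18)<20)&(np.abs(D[...,1])<20);Q=W[m];print(len(Q),"weight low part",circ(Q),Q[:,2].min().round(1))
B=blue(im,W);print("bowl",circ(B[B[:,2]>np.percentile(B[:,2],60)]),np.percentile(B[:,2],[2,98]))
E
```

```text
eef_pos: [576.2, 152.6, 161.6]
force: [0.4, -0.8, -2.4]
gripper_force: 57.4
eef_pos: [589.5, 214.4, 159.7]
force: [0.5, -0.8, -2.6]
gripper_force: 57.5
t 27.92 tcp [589.5 214.4 159.7] tilt 0.656 head -167.5 ytool [ 0.198 -0.98   0.015] q [-0.26  1.1  -0.26  0.83  0.09  1.87 -1.84] F [ 0.5 -0.8 -2.6] w 18.8 57.5
1309 weight low part [602.8 212.1  10.8] 138.5
bowl [563.5 208.3  26.5] [106.51718861 131.15949454]
```

```bash

python3 -m handwheel '[{"delta_pos":[-0.6,-0.1,0],"yaw":0},{"delta_pos":[-1.2,-0.1,0],"yaw":0},{"delta_pos":[-1.1,-0.1,0],"yaw":0},{"delta_pos":[-0.5,0,0],"yaw":0},{"delta_pos":[0,0,0],"yaw":0},{"delta_pos":[0,0,0],"yaw":0}]' | egrep "pos|force:"
python3 - <<'E'
from meas import *
s,R=tool();im,W=wcloud(s,R);D=W-s["eef_pos"]
m=(D[...,2]>-22)&(D[...,2]<5)&(np.abs(D[...,0]-18)<20)&(np.abs(D[...,1])<20);Q=W[m];print(len(Q),"weight low part",circ(Q),Q[:,2].min().round(1))
B=blue(im,W);print("bowl",circ(B[B[:,2]>np.percentile(B[:,2],60)]),np.percentile(B[:,2],[2,98]))
E
```

```text
eef_pos: [556.1, 213.1, 160.9]
force: [0.1, 0.3, -2.2]
gripper_force: 57.4
t 28.47 tcp [556.1 213.1 160.9] tilt 0.653 head -167.6 ytool [ 0.199 -0.98   0.013] q [-0.25  1.04 -0.27  0.99  0.08  1.78 -1.86] F [ 0.1  0.3 -2.2] w 19.0 57.4
1305 weight low part [569.3 210.8  10.8] 139.3
bowl [563.1 208.3  26.5] [107.14254255 131.18734252]
```

Weight is over the bowl (6 mm in front of its centre). Lower it in.

```bash

python3 -m handwheel '[{"delta_pos":[-0.1,-0.2,-0.8],"yaw":0},{"delta_pos":[-0.1,0,-1.2],"yaw":0},{"delta_pos":[0,0,-0.8],"yaw":0},{"delta_pos":[0,0,-0.6],"yaw":0},{"delta_pos":[0,0,-0.8],"yaw":0},{"delta_pos":[0,0,-0.8],"yaw":0},{"delta_pos":[0,0,-0.8],"yaw":0},{"delta_pos":[0,0,-0.4],"yaw":0},{"delta_pos":[0,0,0],"yaw":0},{"delta_pos":[0,0,0],"yaw":0}]' | egrep "pos|force:"
python3 - <<'E'
from meas import *
s,R=tool();im,W=wcloud(s,R);save(im,"wrist9")
Q=W.reshape(-1,3);Q=Q[(np.hypot(Q[:,0]-560.5,Q[:,1]-213.3)<50)&(Q[:,2]>30)&(Q[:,2]<125)];h,e=np.histogram(Q[:,2],np.arange(30,126,1.));k=Q[np.abs(Q[:,2]-e[h.argmax()])<3];print('pan z',np.median(k[:,2]),h.max())
B=blue(im,W);print("bowl",circ(B[B[:,2]>np.percentile(B[:,2],60)]),np.percentile(B[:,2],[2,98]))
E
```

```text
eef_pos: [553.4, 211.8, 98.4]
force: [-0.7, -1.1, -0.2]
gripper_force: 57.9
t 29.35 tcp [553.4 211.8  98.4] tilt 0.655 head -167.5 ytool [ 0.2   -0.98   0.013] q [-0.25  1.09 -0.27  1.03  0.1   1.68 -1.85] F [-0.7 -1.1 -0.2] w 19.0 57.9
pan z 73.01905249987591 3510
bowl [563.3 208.4  26.4] [74.71923316 99.32927713]
```

View pics/wrist9.png

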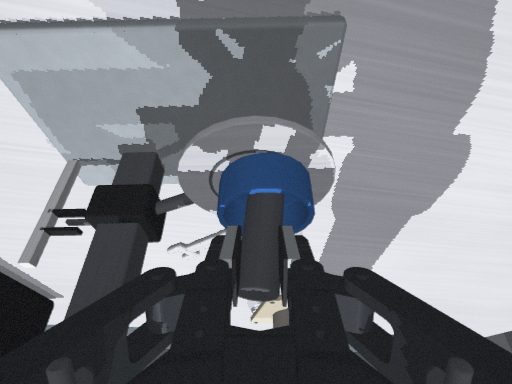

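```bash

python3 -m handwheel '[{"delta_pos":[0,0,0],"yaw":0},{"delta_pos":[0,0,0],"yaw":0},{"delta_pos":[0,0,0],"yaw":0},{"delta_pos":[0,0,0],"yaw":0},{"delta_pos":[0,0,0],"yaw":0},{"delta_pos":[0,0,0],"yaw":0},{"delta_pos":[0,0,0],"yaw":0}]' 1 | egrep "pos|force:|width"
python3 -m handwheel '[{"delta_pos":[0.6,0.13,0.8],"yaw":0},{"delta_pos":[1.2,0.26,1.4],"yaw":0},{"delta_pos":[1.2,0.26,1.4],"yaw":0},{"delta_pos":[1.2,0.26,1.2],"yaw":0},{"delta_pos":[1,0.2,0.8],"yaw":0},{"delta_pos":[0,0,0],"yaw":0},{"delta_pos":[0,0,0],"yaw":0},{"delta_pos":[0,0,0],"yaw":0}]' | egrep "pos|force:|width"
python3 - <<'E'
from meas import *
s,R=tool();im,W=wcloud(s,R);save(im,"wrist10")
Q=W.reshape(-1,3);P=Q[(np.hypot(Q[:,0]-560.5,Q[:,1]-213.3)<50)&(Q[:,2]>30)&(Q[:,2]<125)];h,e=np.histogram(P[:,2],np.arange(30,126,1.));k=P[np.abs(P[:,2]-e[h.argmax()])<3];print('pan z',np.median(k[:,2]),h.max())
B=blue(im,W);print("bowl",circ(B[B[:,2]>np.percentile(B[:,2],60)]),np.percentile(B[:,2],[2,98]))
for lo in(105,115,125,135):
    k=Q[(np.hypot(Q[:,0]-565,Q[:,1]-209)<22)&(Q[:,2]>lo)&(Q[:,2]<lo+9)];print(lo,len(k),circ(k) if len(k)>20 else '')
E
```

```text
eef_pos: [553.5, 212.1, 98.5]
force: [0.5, 0.5, -0.2]
width: 85.6
gripper_force: 0.0
eef_pos: [604.6, 223.0, 153.7]
force: [-0.5, -0.5, -0.1]
width: 85.6
gripper_force: 0.0
t 30.65 tcp [604.6 223.  153.7] tilt 0.656 head -167.5 ytool [ 0.2   -0.98   0.013] q [-0.27  1.15 -0.26  0.74  0.09  1.92 -1.83] F [-0.5 -0.5 -0.1] w 85.6 0.0
pan z 72.13109641692549 2020
bowl [563.2 208.2  26.5] [74.21762409 98.50518228]
105 255 [567.1 208.1  10.7]
115 276 [567.2 208.1  10.7]
125 296 [567.  208.1  10.7]
135 427 [568.5 208.5   9.3]
```

View pics/wrist10.png

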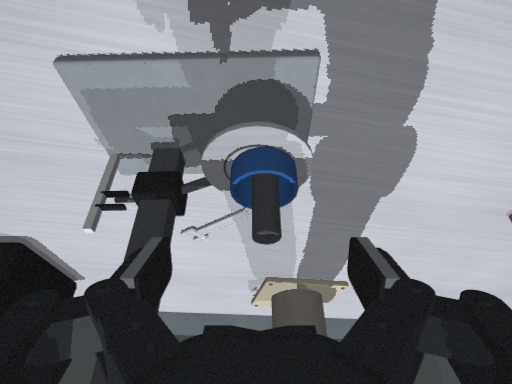

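```bash
python3 -c "
from cell import ctrl
print(ctrl.finish_job())"
```

```text
the job is handed in; nothing more can be done
None
```

The job is handed in at about 31 s on the robot's clock; no verdict came back. The bowl was held, pressed once to the bottom stop and let go. The tall weight now stands upright in it, the pan has sunk about 47.9 mm with the pointer in the fork, and the short and middle weights were left on the bench.

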